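# Dip the sensor well of a level trainer with a gauge rod

### The job

Check the sloping white guide tube on the sensor trainer: take the gauge rod from its rest, slide its thin end down the tube until the collar stops against the tube's mouth, pause there a moment, then withdraw it completely. Bring the rod level, with its tip about 100 mm above the white card for reading, and finish while still holding it there, still and touching nothing else. Leave the jar, screwdriver and mouse where they are.

Things in the scene. Friction and masses are not known exactly. Their poses are not given: they have to be found in the camera images.
- rod_grip (a point): Centre of the loose gauge rod's handle, on the rod's axis. The handle is a dark steel bar 52 mm long (x), 16 mm wide (y; grasp it across this width) and 24 mm tall (z). x runs along the rod from handle to tip; z is up as it lies level in the rest, its axis 50 mm above the table. Around and under the handle's middle it is free down to the rest's base, 8 mm above the table
- rod: The whole gauge rod (same origin and axes as rod_grip). In front of the handle, along +x: a 10 mm round aluminium neck, a round collar 30 mm in diameter from x = 52 to 60 mm, then the 10 mm round rod to the tip at x = 130 mm, its last 8 mm tapered to 5 mm. Weighs 0.13 to 0.25 kg; centre of mass about 13 mm from the handle's centre towards the collar
- rod_collar (a point): Point on the gauge rod's axis at the front face of the collar (60 mm from the handle's centre towards the tip)
- rod_tip (a point): The thin end of the gauge rod, on its axis, 130 mm from the handle's centre
- rest: Fixed wooden rest, base 170 x 60 mm, 8 mm thick. A 16 mm wide post stands under the handle's back end (20 mm behind its centre); 100 mm in front of the handle's centre the rod lies in a post's open-topped notch, 14 mm wide, cheeks 54 mm above the table. Origin: centre of its underside; x points as the rod's tip does. Lift the rod straight up
- rig: Fixed sensor trainer: shallow wooden tray 200 x 180 mm with a 28 mm high rim, a green circuit board with two round metal sensor eyes on its +y half and the sloping guide tube on its -y half. Origin: centre of its underside, z up; x points the way the tube's mouth faces. Nothing but the tube stands higher than 50 mm
- tube: White guide tube fixed on the trainer: 34 mm outside, 16 mm straight bore, 79 mm deep, closed bottom, rigid. Origin: centre of its open mouth, 85 mm above the table; z points out of the mouth along the axis, 30 degrees above horizontal; the rod goes in along -z. With the collar's front face on the mouth the tip is 70 mm inside, 9 mm short of the bottom
- card: Fixed flat white reading card 120 x 120 mm, 3 mm thick, on the table. Origin: centre of its underside; x and y along its sides
- jar: Bystander: small glass jar with a black cap, 48 mm in diameter, 60 mm tall, origin at the centre of its underside
- driver: Bystander: screwdriver 160 mm long lying on the table, x along it
- mouse: Bystander: black computer mouse, about 100 x 56 x 32 mm, origin at the centre of its underside
Mind the look-alikes: they are no part of the job. There is more than one size of the rod; the one meant has the size given above. Several things look just like the card: the one meant starts farthest to the robot's left.

How it is judged (in metres and radians):
On the way, in this order (a step that is already met when the one before it is completed fails the run):
1. the gauge rod is in the tube with its collar against the mouth (within 3 mm) for 0.2 s (z of rod_collar in the frame of tube between -0.003 and 0.003 m and x of rod_collar in the frame of tube between -0.006 and 0.006 m and y of rod_collar in the frame of tube between -0.006 and 0.006 m and angle between the x axis of rod and the z axis of tube, either way round below 0.12 rad and z of rod_tip in the frame of tube below -0.06 m), for 0.2 s.
2. the rod is held by the gripper and its tip is wholly out of the tube (z of rod_tip in the frame of tube above 0.005 m and contact force between rod and the fingers above 1 N), for 0.1 s.
At the end, for the whole second after the job is handed in: The gripper holds the rod still, level within 8 degrees, the tip over the white card (within its 120 mm square) and 50 to 160 mm above the table, the rod touching neither trainer, rest nor card (angle between rod's own x axis and vertical between 1.43 and 1.71 rad and height (world z) of rod_tip between 0.05 and 0.16 m and x of rod_tip in the frame of card between -0.06 and 0.06 m and y of rod_tip in the frame of card between -0.06 and 0.06 m and contact force between rod and the fingers above 1 N and contact force between rod and rig below 0.1 N and contact force between rod and rest below 0.1 N and contact force between rod and card below 0.1 N and linear speed of rod below 0.02 m/s and angular speed of rod below 0.15 rad/s); the arm keeps its last pose, push and grip.
It fails at once if the jar is pushed more than 20 mm from its place (distance of jar from where it was at the start of the episode above 0.02 m).
It fails at once if the screwdriver is pushed more than 20 mm from its place (distance of driver from where it was at the start of the episode above 0.02 m).
It fails at once if the computer mouse is pushed more than 20 mm from its place (distance of mouse from where it was at the start of the episode above 0.02 m).
It also fails if it takes over 54 s, if anything falls off the work surface, if the arm or the gripper's body presses on something with over 40 N, if the wrist force passes 120 N, or if a joint passes its speed limit or range.

### The arm

A 7-joint arm with a two-finger parallel gripper is mounted at the origin on the work surface. World frame = base frame: x ahead of the robot, y to its left, z up, the work surface at z = 0. Lengths are in m, angles in degrees, forces in N, time in s.
With the tool pointing down it reaches from about 0.4 to 0.85 m from the base axis. Payload 4.5 kg.
Tool frame: the origin (TCP) lies at the very end of the fingers, on their centre line; the grasp point (between the pads) lies tcp_to_grasp behind it (tcp_to_grasp is the distance from the TCP to the grasp point, in m); z points along the fingers, y is the line along which they close (so a half turn about z gives the same grasp; the last joint's range is limited). The gripper opens to 85 mm and grips with 20 to 120 N. Pads are 22 mm wide; open, the fingers measure 114 mm over their backs; the gripper's body (76 mm by 85 mm) begins 54 mm behind the grasp point. The pads swing forward as they close: fully open they stand 13 mm farther back than shut.
Start: joints at [72.353, 39.483, -11.15, 89.685, 9.013, 51.709, -12.324], TCP at [0.21, -0.589, 0.231] pointing down, gripper open.
Joint ranges: [-172.22, 172.22], [-26.19, 119.32], [-84.43, 86.54], [7.71, 146.69], [-57.33, 237.33], [2.42, 119.75], [-152.13, 152.13]. Speed limits (degrees/s): [147.25, 147.25, 180, 180, 180, 180, 180].

### API

Orientations are given as a 3x3 rotation matrix whose columns are the frame's x, y, z axes.
In Python, from plant import * gives the robot as it stands.
- The arm moves only by the tool step_arm, never from a script. Its argument "series" is a list of rows, each an object of numbers: "tx", "ty", "tz": the shift along the tool's x, y, z in m; "ax", "ay", "az": the turn, a rotation vector about the tool's x, y, z in degrees; "grip": the opening, from -1 (shut) to 1 (fully open), so that 0 is half open. In form: [{"tx": .., "ty": .., "tz": .., "ax": .., "ay": .., "az": .., "grip": ..}, ...]. A call has exactly 5 rows; each row is the pose to reach, as a shift and turn from the pose commanded when the call began, along the tool's axes at that moment; what a row does not reach only later rows make up. A row lasts 1/12 s, in which the tool goes at most 41.7 mm and 7.16 degrees, less where a joint would pass 70% of its speed; a pose out of reach is approached as far as the arm can. A call with a gripper value outside its range is refused whole. The fingers move at their own pace and stop on an object; "newtons" is the grip in N (left out, the last holds). Time passes only in rows, so rows that repeat a pose let the fingers close, or fill a call up. It gives the time, the measured TCP pose, the force, the opening and the grip force at its end, in the units of the state.
- get_obs(): the state, without advancing time (a new reading comes with each control period).
- snapshot(name): name is "scene" or "top" or "wrist"; returns a dict with "frame" (420x560x3 uint8, red, green, blue), "fx", "fy", "cx", "cy" (pixels), "R" (3x3) and "t" (3): a world point X has camera coordinates R X + t; the wrist camera has in their place "T_tool_cam" (4x4, takes a point from camera to tool coordinates, whose origin is the TCP and whose axes are the flange's). Camera axes: x right, y down, z forward; pixel columns grow to the right and rows downward; lengths in m; the calibration is good to about 2 mm. A picture is of the moment at which its call begins: read the wrist's pose just before it. There is no depth.
- finish_job(): hands the job in; it is judged then, once.
The state is a dict: "time_s": time; "joints": joint angles; "joint_velocities": joint speeds; "joint_torque": joint torques, N m; "position": TCP position; "orientation": TCP orientation; "ft_force": force on the tool from outside, world axes, zero at the start; "ft_torque": the same for the moment, N m; "width": opening from 0.0 (shut) to 1.0 (fully open); "grip_force": force on a finger pad.
Only numpy, scipy, OpenCV 4.12 (cv2) and the standard library are available. Lean on these libraries where they do the work, as an engineer would, in place of code of your own. Each camera call takes 0.05 s, during which the arm holds its last target. There are 200 camera calls.

## Working session

There is one attempt and no reset: what is moved stays moved. The work goes in short steps, Python scripts to look and compute and a tool call to move; the robot and the scene stay as the last step left them, time stands still between calls to the robot, and variables do not carry over. Pictures are saved under pics/ and viewed, at most 10 in all, crops included, and the job is handed in when it is done.

Besides the shell and the picture viewer there is one more tool, called after "Emit:" as name([rows], argument=value, ...), one row to a line, values as JSON. step_arm: Moves the arm, as the interface text tells. Its arguments: {"type":"object","properties":{"series":{"type":"array","items":{"type":"object","properties":{"tx":{"type":"number"},"ty":{"type":"number"},"tz":{"type":"number"},"ax":{"type":"number"},"ay":{"type":"number"},"az":{"type":"number"},"grip":{"type":"number"}}}},"newtons":{"type":"number"}},"required":["series"]}

```bash
mkdir -p pics; ls
python3 - <<'E'
from plant import *
import cv2,pickle
o=get_obs();print(o)
d={}
for n in("scene","top"):
    s=snapshot(n);d[n]=s
    cv2.imwrite(f"pics/{n}0.png",s["frame"][:,:,::-1]);print(n,s["fx"],s["cx"],s["cy"],s["R"],s["t"])
pickle.dump(d,open("s0.pkl","wb"))
E
```

```text
pics
{'time_s': 0.0, 'joints': array([ 72.35296162,  39.53521092, -11.14479535,  89.74820986,
         9.01188787,  51.70848812, -12.32435119]), 'joint_velocities': array([ 0.03347705, -0.05479792, -0.04066039, -0.06246046, -0.01206574,
        0.06962247,  0.09210802]), 'joint_torque': array([-3.29826826e-04, -5.39612567e+01, -1.26685996e+00, -1.58540171e+01,
        9.00738873e-03,  9.54627700e-03,  1.78279834e-06]), 'position': array([ 0.20921542, -0.58822164,  0.23044642]), 'orientation': array([[ 9.42125507e-01,  3.35259524e-01, -7.62004219e-04],
       [ 3.35260366e-01, -9.42123865e-01,  1.76372632e-03],
       [-1.26596313e-04, -1.91712137e-03, -9.99998154e-01]]), 'ft_force': array([0.89816284, 0.35452479, 0.0052626 ]), 'ft_torque': array([-0.01287455,  0.06403421,  0.00430761]), 'grip_force': 0.0, 'width': 1.0026198744239314}
scene 382.84460550380504 279.3978671313534 201.12459641115683 [[-0.70802555  0.70617475  0.00412812]
 [ 0.51194782  0.51729855 -0.68579271]
 [-0.48642496 -0.48344538 -0.72778521]] [ 0.42012223 -0.15482963  1.1742794 ]
top 487.252391128522 282.95129661507843 211.59313804461314 [[-4.13966196e-04 -9.99946910e-01 -1.02958771e-02]
 [-9.86772413e-01  2.07754583e-03 -1.62098391e-01]
 [ 1.62111176e-01  1.00925842e-02 -9.86720886e-01]] [-0.07653827  0.51759482  1.28654386]
```

View pics/scene0.png

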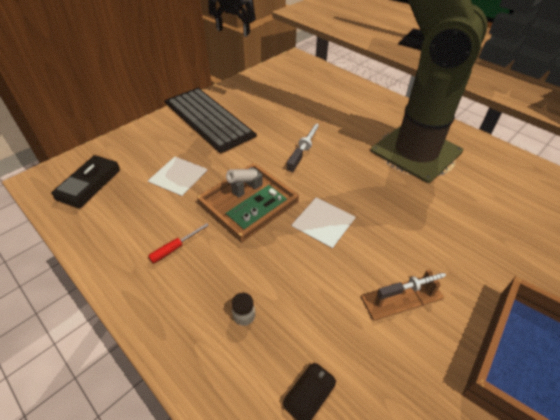

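View pics/top0.png

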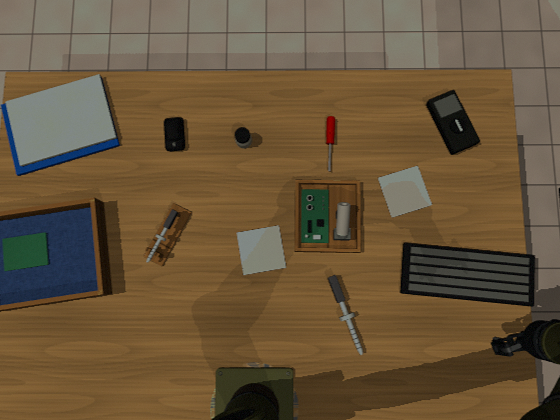

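The scene and top views show the candidates.
- **Rods:** one in the rest (top 168,235) and a longer one lying on the table (top 345,315).
- **Cards:** one at top (261,250) and one at (405,192). The tablet at (60,120) is too big. Left is +y in this view, so the card meant is (261,250).
- **Trainer:** at (328,215), with its tube at (343,220).

I'll check the choice in a close composite.

```bash
cat > h.py <<'E'
import numpy as np,cv2,pickle
def ray(s,u,v,T=None):
    d=np.array([(u-s["cx"])/s["fx"],(v-s["cy"])/s["fy"],1.])
    if T is None: return -s["R"].T@s["t"], s["R"].T@d
    return T[:3,3],T[:3,:3]@d
def onz(s,u,v,z,T=None):
    c,d=ray(s,u,v,T); return c+d*(z-c[2])/d[2]
def tri(*rays):
    A=0;b=0
    for c,d in rays:
        d=d/np.linalg.norm(d);P=np.eye(3)-np.outer(d,d);A=A+P;b=b+P@c
    return np.linalg.solve(A,b)
def wristT(s,o):
    T=np.eye(4);T[:3,:3]=o["orientation"];T[:3,3]=o["position"];return T@s["T_tool_cam"]
E
python3 - <<'E'
from h import *
d=pickle.load(open("s0.pkl","rb"))
t,s=d["top"]["frame"],d["scene"]["frame"]
def c(f,u,v,w,h): return cv2.resize(f[v:v+h,u:u+w],(400,300),interpolation=cv2.INTER_CUBIC)
im=np.vstack([np.hstack([c(t,128,195,80,60+15-15),c(t,290,175,80,60+20-20)]),np.hstack([c(s,360,260,100,75),c(s,195,155,108,81)])])
cv2.imwrite("pics/comp.png",im[:,:,::-1])
T=d["top"]
print("rod",onz(T,178,210,.05),onz(T,150,262,.05),"long",onz(T,333,277,.01),onz(T,361,353,.01))
hsv=cv2.cvtColor(t,cv2.COLOR_RGB2HSV)
m=((hsv[...,1]<60)&(hsv[...,2]>120)).astype(np.uint8)
for cc in cv2.findContours(m,0,2)[0]:
    if cv2.contourArea(cc)>300:
        r=cv2.minAreaRect(cc);print(r,[onz(T,*p,.003).round(3)[:2] for p in cv2.boxPoints(r)],onz(T,*r[0],.003).round(3))
E
```

```text
rod [0.52114356 0.2078786  0.05      ] [0.3804386 0.2779814 0.05     ] long [ 0.34152904 -0.21339501  0.01      ] [ 0.14094162 -0.28441441  0.01      ]
((260.38897705078125, 249.73666381835938), (42.621116638183594, 42.6639518737793), 80.13418579101562) [array([0.465, 0.055]), array([ 0.486, -0.062]), array([ 0.369, -0.083]), array([0.349, 0.033])] [ 0.417 -0.014  0.003]
((404.44000244140625, 190.88272094726562), (41.885414123535156, 43.09823226928711), 72.34988403320312) [array([ 0.621, -0.345]), array([ 0.659, -0.463]), array([ 0.544, -0.493]), array([ 0.507, -0.377])] [ 0.582 -0.419  0.003]
((538.7069091796875, 164.48275756835938), (39.28050994873047, 26.242372512817383), 85.2363510131836) [array([ 0.712, -0.765]), array([ 0.718, -0.84 ]), array([ 0.604, -0.839]), array([ 0.598, -0.765])] [ 0.658 -0.802  0.003]
((58.74030303955078, 119.32207489013672), (65.23921203613281, 100.79737854003906), 73.7059555053711) [array([0.851, 0.749]), array([0.938, 0.47 ]), array([0.745, 0.405]), array([0.662, 0.679])] [0.798 0.576 0.003]
((50.0, 52.0), (34.0, 38.0), 90.0) [array([1.063, 0.679]), a
[... 3470 characters left out ...]
y([1.175, 0.326]), array([1.174, 0.214]), array([1.069, 0.21 ]), array([1.07 , 0.321])] [1.122 0.268 0.003]
((129.5, 16.0), (32.0, 37.0), 90.0) [array([1.176, 0.445]), array([1.175, 0.332]), array([1.07 , 0.327]), array([1.071, 0.439])] [1.123 0.386 0.003]
((91.5, 16.0), (32.0, 37.0), 90.0) [array([1.177, 0.561]), array([1.176, 0.448]), array([1.071, 0.442]), array([1.072, 0.553])] [1.123 0.501 0.003]
((53.0, 16.0), (32.0, 38.0), 90.0) [array([1.177, 0.68 ]), array([1.177, 0.564]), array([1.072, 0.556]), array([1.072, 0.671])] [1.124 0.618 0.003]
((16.5, 16.0), (32.0, 33.0), 90.0) [array([1.178, 0.784]), array([1.177, 0.683]), array([1.072, 0.674]), array([1.073, 0.774])] [1.125 0.729 0.003]
```

View pics/comp.png

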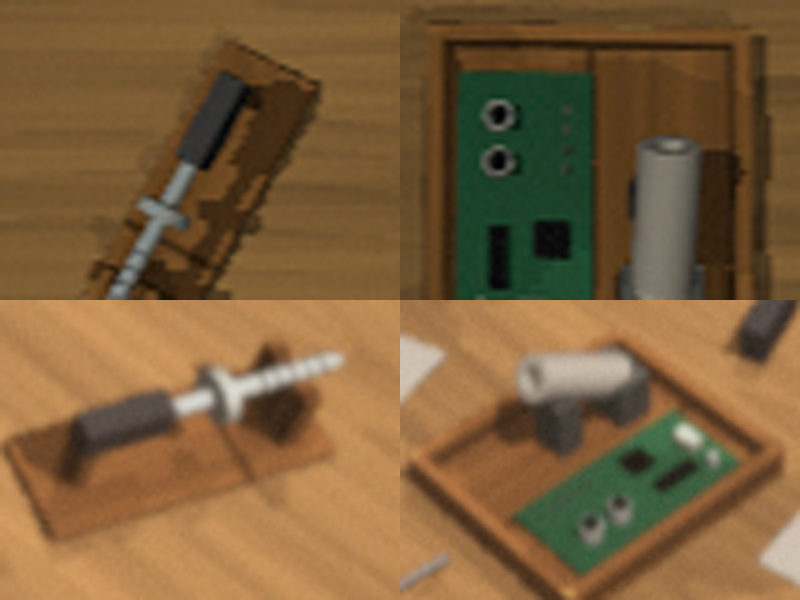

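The rod in the rest is about 157 mm long against about 213 mm for the loose one, so the rod in the rest is the right one: 20+106+26 ≈ 156 mm. The tube's mouth is near top (343,204) and scene (231,177).

```bash
cat >> h.py <<'E'
from scipy.spatial.transform import Rotation as Ro
def goto(o,p,R):
    """tool-frame shift (m) and rotvec (deg) from commanded/measured pose to p,R"""
    R0=o["orientation"]
    print("shift",(R0.T@(np.array(p)-o["position"])).round(4),"rot",Ro.from_matrix(R0.T@R).as_rotvec(degrees=True).round(2))
def toolR(d):
    "tool frame for rod direction d (rod along tool -x, fingers down)"
    d=np.array(d)/np.linalg.norm(d);y=np.cross(-d,[0,0,1.]);y/=-np.linalg.norm(y)
    # tool z = x cross y, must point down
    x=-d
    if np.cross(x,y)[2]>0:y=-y
    return np.c_[x,y,np.cross(x,y)]
E
python3 - <<'E'
from h import *
import plant
from plant import *
print({k:v for k,v in vars(plant).items() if isinstance(v,(int,float))}, [k for k in dir(plant) if k[0]!='_'])
d=pickle.load(open("s0.pkl","rb"));T,S=d["top"],d["scene"]
h=tri(ray(T,171,219),ray(S,392,289.4));print("handle",h,onz(T,171,219,.062))
c=onz(T,160.1,237.5,.05);print("collar",c)
hh=onz(T,171,219,.062);v=c-hh;v[2]=0;print(np.linalg.norm(v),np.degrees(np.arctan2(v[1],v[0])))
m=tri(ray(T,343.3,204.1),ray(S,230.9,177.1));print("mouth",m,onz(T,343.3,204.1,.085),onz(S,230.9,177.1,.085))
t=T["frame"];hsv=cv2.cvtColor(t,cv2.COLOR_RGB2HSV)
# rig direction from green board
g=((hsv[...,0]>60)&(hsv[...,0]<90)&(hsv[...,1]>90)).astype(np.uint8);g[:,:200]=0;g[:,400:]=0;g[:150]=0;g[270:]=0
b=cv2.minAreaRect(max(cv2.findContours(g,0,2)[0],key=cv2.contourArea));print([onz(T,*p,.015).round(3) for p in cv2.boxPoints(b)])
o=get_obs();print(o["position"])
goto(o,[hh[0],hh[1],.2],toolR([v[0],v[1],0]))
E
```

```text
{'tcp_to_grasp': 0.0187} ['Unreachable', 'finish_job', 'get_obs', 'snapshot', 'tcp_to_grasp']
handle [0.49560978 0.22695444 0.0515322 ] [0.49467115 0.22311354 0.062     ]
collar [0.44615521 0.25359491 0.05      ]
0.05729668927251797 147.85986461483103
mouth [ 0.5309407  -0.23747977  0.08041888] [ 0.53011626 -0.23695025  0.085     ] [ 0.53380811 -0.23343355  0.085     ]
[array([ 0.583, -0.13 ,  0.015]), array([ 0.583, -0.2  ,  0.015]), array([ 0.437, -0.198,  0.015]), array([ 0.437, -0.129,  0.015])]
[ 0.20925765 -0.58832601  0.23056493]
shift [ 0.541  -0.6687  0.0316] rot [-8.000e-02  5.000e-02  5.173e+01]
```

Emit:
step_arm([
  {"tx": 0.033, "ty": -0.022, "tz": -0.004, "az": 4, "grip": 1},
  {"tx": 0.066, "ty": -0.044, "tz": -0.008, "az": 8, "grip": 1},
  {"tx": 0.099, "ty": -0.066, "tz": -0.012, "az": 12, "grip": 1},
  {"tx": 0.132, "ty": -0.088, "tz": -0.016, "az": 16, "grip": 1},
  {"tx": 0.165, "ty": -0.11, "tz": -0.02, "az": 19.6, "grip": 1},
])

```text
schema error: expected keys tx, ty, tz, ax, ay, az, grip
```

Emit:
step_arm([
  {"tx": 0.025, "ty": -0.031, "tz": -0.004, "grip": 1},
  {"tx": 0.05, "ty": -0.062, "tz": -0.008, "grip": 1},
  {"tx": 0.075, "ty": -0.093, "tz": -0.012, "grip": 1},
  {"tx": 0.1, "ty": -0.124, "tz": -0.016, "grip": 1},
  {"tx": 0.12, "ty": -0.15, "tz": -0.02, "grip": 1},
])

```text
schema error: expected keys tx, ty, tz, ax, ay, az, grip
```

Run:
```python
from h import *
from plant import *
for i in range(3): snapshot("top")
o=get_obs();s=snapshot("wrist")
print(o["time_s"],o["position"],o["orientation"].round(3),s["T_tool_cam"].round(3),s["fx"],s["fy"],s["cx"],s["cy"])
pickle.dump((o,s),open("w1.pkl","wb"));cv2.imwrite("pics/w1.png",s["frame"][:,:,::-1])
```

```text
0.25 [ 0.20935481 -0.58858317  0.23091819] [[ 0.942  0.335 -0.   ]
 [ 0.335 -0.942  0.001]
 [-0.    -0.001 -1.   ]] [[ 0.001 -0.952 -0.305  0.077]
 [ 1.     0.     0.001 -0.   ]
 [-0.001 -0.305  0.952 -0.142]
 [ 0.     0.     0.     1.   ]] 363.10661846868527 363.10661846868527 279.1062927141101 212.01693430495848
```

View pics/w1.png

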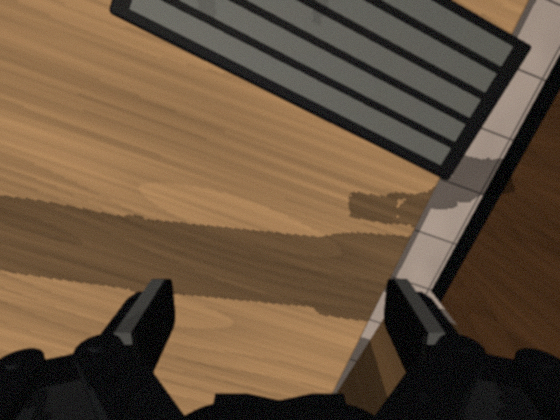

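The moves were refused because every key must be present. The wrist picture only shows the keyboard at the start pose. I'll resend with full rows.

Emit:
step_arm([
  {"tx": 0.033, "ty": -0.022, "tz": -0.004, "ax": 0, "ay": 0, "az": 4, "grip": 1},
  {"tx": 0.066, "ty": -0.044, "tz": -0.008, "ax": 0, "ay": 0, "az": 8, "grip": 1},
  {"tx": 0.099, "ty": -0.066, "tz": -0.012, "ax": 0, "ay": 0, "az": 12, "grip": 1},
  {"tx": 0.132, "ty": -0.088, "tz": -0.016, "ax": 0, "ay": 0, "az": 16, "grip": 1},
  {"tx": 0.165, "ty": -0.11, "tz": -0.02, "ax": 0, "ay": 0, "az": 19.6, "grip": 1},
])

```text
time_s: 0.72
position: [0.3289, -0.4283, 0.2515]
orientation: [[1.0, -0.004, 0.0], [-0.004, -1.0, 0.0], [0.0, -0.0, -1.0]]
ft_force: [1.7, -0.6, 0.2]
width: 1.002
grip_force: 0.0
```

Emit:
step_arm([
  {"tx": 0.025, "ty": -0.031, "tz": -0.004, "ax": 0, "ay": 0, "az": 0, "grip": 1},
  {"tx": 0.05, "ty": -0.062, "tz": -0.008, "ax": 0, "ay": 0, "az": 0, "grip": 1},
  {"tx": 0.075, "ty": -0.093, "tz": -0.012, "ax": 0, "ay": 0, "az": 0, "grip": 1},
  {"tx": 0.1, "ty": -0.124, "tz": -0.016, "ax": 0, "ay": 0, "az": 0, "grip": 1},
  {"tx": 0.12, "ty": -0.15, "tz": -0.02, "ax": 0, "ay": 0, "az": 0, "grip": 1},
])

```text
time_s: 1.13
position: [0.4502, -0.2769, 0.2717]
orientation: [[1.0, 0.002, 0.001], [0.002, -1.0, 0.001], [0.001, -0.001, -1.0]]
ft_force: [0.7, -0.7, -0.0]
width: 1.001
grip_force: 0.0
```

Run:
```python
from h import *
from plant import *
for i in range(4): snapshot("top")
o=get_obs();s=snapshot("wrist")
print(o["time_s"],o["position"],o["orientation"].round(3),o["joints"].round(1))
pickle.dump((o,s),open("w1.pkl","wb"));cv2.imwrite("pics/w2.png",s["frame"][:,:,::-1])
```

```text
1.3333 [ 0.44873448 -0.27902735  0.27136405] [[ 1.     0.003  0.   ]
 [ 0.003 -1.    -0.   ]
 [ 0.     0.    -1.   ]] [ 29.6  29.1  -4.3 103.7   2.9  47.4 -66. ]
```

View pics/w2.png

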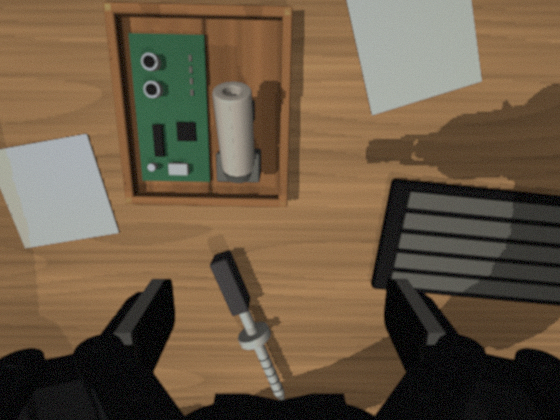

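The wrist view shows the trainer from above, with the tube's mouth near (233,91), its bore dark, and the tray rim at (107–291, 6–207). The long decoy rod is at (245,320).

```bash
python3 - <<'E'
from h import *
o,s=pickle.load(open("w1.pkl","rb"));T=wristT(s,o);f=s["frame"]
d=pickle.load(open("s0.pkl","rb"))
# white/grey tube mask
hsv=cv2.cvtColor(f,cv2.COLOR_RGB2HSV);x0,y0=205,70
p=hsv[y0:195,x0:265]
m=((p[...,1]<75)&(p[...,2]>125)).astype(np.uint8)
print("rows L R:")
for r in range(0,110,8):
    c=np.where(m[r])[0]
    if len(c): print(r+y0,c[0]+x0,c[-1]+x0,len(c))
g=cv2.cvtColor(f,cv2.COLOR_RGB2GRAY)[78:106,212:256]
print(g[::2,::2])
for n,q,z in(("TL",(107,6),.028),("TR",(291,5),.028),("BL",(125,205),.028),("BR",(288,207),.028),("mouth",(233,91),.085)): print(n,onz(s,*q,z,T).round(4))
print(tri(ray(s,233,91,T),ray(d["scene"],230.9,177.1),ray(d["top"],343.3,204.1)))
print("cardTR..",[onz(s,u,v,.003,T).round(3) for u,v in((87,135),(118,233),(26,247))])
E
cat > crop.py <<'E'
from h import *
o,s=pickle.load(open("w1.pkl","rb"))
cv2.imwrite("pics/w2c.png",cv2.resize(s["frame"][70:190,190:290,::-1],(500,600),interpolation=cv2.INTER_CUBIC))
E
python3 crop.py
```

```text
rows L R:
86 227 240 14
94 213 245 8
102 214 244 31
110 215 244 30
118 216 245 30
126 217 245 29
134 218 244 27
142 219 245 27
150 220 245 26
158 221 246 26
166 222 246 25
174 228 244 17
[[ 90  90  92  90  87  81  90  82  84  91  93  94  88  82  85  81  94  96
  102 100 105 110]
 [ 88  94  86  85  87  88  90  87  89  89  97  95  88  79  81  79  90  96
  104 107 106 107]
 [ 92  89  87  91  93  89  97 105 101 109 106 104 103  98  96  90  83  93
  101 107 109 108]
 [ 87  92  89 100 100 109 115 117 115 123 126 123 122 118 114 107 104  97
  100 108 111 110]
 [ 88  98 103 110 113 118 115 118 122 136 147 150 143 135 123 118 113 106
  105 104 104 106]
 [ 88 108 114 116 113 113  96  98 111 123 137 142 151 150 138 122 121 114
  108 104 100 106]
 [ 96 114 118 112 108  91  70  83 101 117 133 140 148 141 132 121 116 115
  111 101  99 110]
 [109 123 114 113 104  88  62  71  81  88 124 136 145 145 129 114 117 116
  114  96  98 105]
 [106 128 120 114 118 100  85  79  78  79  90  92 113 132 119 112 119 115
  114  87  97 109]
 [100 134 133 124 120 116 108 105 101 102  98 103 111 116 120 118 118 123
  102  78  80  90]
 [103 130 148 147 138 129 119 122 120 118 121 120 119 125 128 129 128 118
   95  77  60  67]
 [ 97 124 150 158 161 161 155 153 146 140 148 146 147 144 145 133 127 111
   98  84  50  54]
 [ 96 127 143 156 164 169 172 170 170 170 167 161 162 153 145 130 122 113
   95  82  41  47]
 [100 117 148 152 159 167 165 167 165 166 165 162 153 149 144 130 124 116
   99  84  51  42]]
TL [ 0.6059 -0.117   0.028 ]
TR [ 0.6073 -0.2904  0.028 ]
BL [ 0.4101 -0.1093  0.028 ]
BR [ 0.4083 -0.2897  0.028 ]
mouth [ 0.5295 -0.2399  0.085 ]
[ 0.53033753 -0.23840112  0.07930611]
cardTR.. [array([ 0.484, -0.066,  0.003]), array([ 0.367, -0.085,  0.003]), array([0.349, 0.03 , 0.003])]
```

View pics/w2c.png

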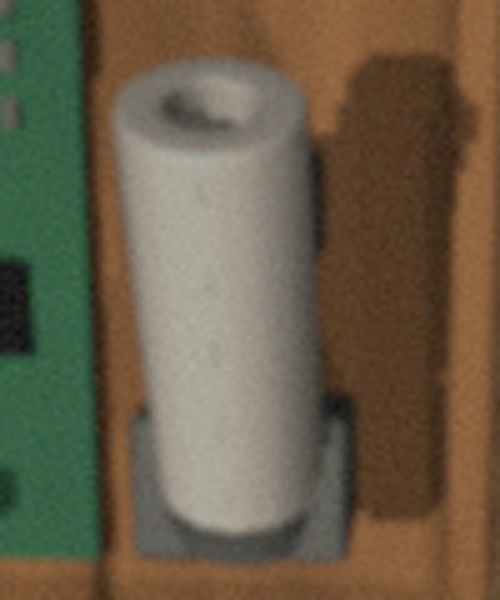

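Emit:
step_arm([
  {"tx": 0.003, "ty": -0.04, "tz": 0, "ax": 0, "ay": 0, "az": 0, "grip": 1},
  {"tx": 0.006, "ty": -0.08, "tz": 0, "ax": 0, "ay": 0, "az": 0, "grip": 1},
  {"tx": 0.009, "ty": -0.12, "tz": 0, "ax": 0, "ay": 0, "az": 0, "grip": 1},
  {"tx": 0.012, "ty": -0.16, "tz": 0, "ax": 0, "ay": 0, "az": 0, "grip": 1},
  {"tx": 0.015, "ty": -0.2, "tz": 0, "ax": 0, "ay": 0, "az": 0, "grip": 1},
])

```text
time_s: 1.8
position: [0.4624, -0.0804, 0.2713]
orientation: [[1.0, -0.005, -0.0], [-0.005, -1.0, -0.001], [-0.0, 0.001, -1.0]]
ft_force: [1.1, 0.8, 0.7]
width: 0.997
grip_force: 0.0
```

Emit:
step_arm([
  {"tx": 0.003, "ty": -0.04, "tz": 0, "ax": 0, "ay": 0, "az": 0, "grip": 1},
  {"tx": 0.006, "ty": -0.08, "tz": 0, "ax": 0, "ay": 0, "az": 0, "grip": 1},
  {"tx": 0.009, "ty": -0.12, "tz": 0, "ax": 0, "ay": 0, "az": 0, "grip": 1},
  {"tx": 0.012, "ty": -0.16, "tz": 0, "ax": 0, "ay": 0, "az": 0, "grip": 1},
  {"tx": 0.015, "ty": -0.2, "tz": 0, "ax": 0, "ay": 0, "az": 0, "grip": 1},
])

```text
time_s: 2.22
position: [0.4784, 0.1196, 0.2712]
orientation: [[1.0, -0.004, 0.0], [-0.004, -1.0, -0.001], [0.0, 0.001, -1.0]]
ft_force: [1.2, -0.5, 0.1]
width: 1.001
grip_force: 0.0
```

Emit:
step_arm([
  {"tx": 0.003, "ty": -0.02, "tz": 0.014, "ax": 0, "ay": 0, "az": 6.4, "grip": 1},
  {"tx": 0.006, "ty": -0.04, "tz": 0.028, "ax": 0, "ay": 0, "az": 12.8, "grip": 1},
  {"tx": 0.009, "ty": -0.06, "tz": 0.042, "ax": 0, "ay": 0, "az": 19.2, "grip": 1},
  {"tx": 0.012, "ty": -0.08, "tz": 0.056, "ax": 0, "ay": 0, "az": 25.6, "grip": 1},
  {"tx": 0.015, "ty": -0.1, "tz": 0.07, "ax": 0, "ay": 0, "az": 32, "grip": 1},
])

```text
time_s: 2.63
position: [0.4941, 0.2187, 0.2005]
orientation: [[0.843, -0.538, 0.0], [-0.538, -0.843, -0.001], [0.001, 0.001, -1.0]]
ft_force: [0.9, 0.7, -0.2]
width: 0.999
grip_force: 0.0
```

Run:
```python
from h import *
from plant import *
o,s=pickle.load(open("w1.pkl","rb"));T=wristT(s,o)
m=onz(s,231.5,90.5,.085,T);print("mouth",m)
for z in(.04,.045,.05,.055,.06):
    q=onz(s,237.1,159.5,z,T);print(z,q.round(4),"s from x",(m[0]-q[0])/.866,"s from z",(.085-z)/.5)
for i in range(4): snapshot("top")
o=get_obs();s=snapshot("wrist")
print(o["time_s"],o["position"],o["orientation"].round(3),o["joints"].round(1))
pickle.dump((o,s),open("w2.pkl","wb"));cv2.imwrite("pics/w3.png",s["frame"][:,:,::-1])
```

```text
mouth [ 0.52993612 -0.23860529  0.085     ]
0.04 [ 0.463  -0.2364  0.04  ] s from x 0.07725125181820404 s from z 0.09000000000000001
0.045 [ 0.4639 -0.2369  0.045 ] s from x 0.07628482970513945 s from z 0.08000000000000002
0.05 [ 0.4647 -0.2375  0.05  ] s from x 0.07531840759207485 s from z 0.07
0.055 [ 0.4655 -0.2381  0.055 ] s from x 0.0743519854790102 s from z 0.06000000000000001
0.06 [ 0.4664 -0.2386  0.06  ] s from x 0.07338556336594561 s from z 0.05000000000000002
2.8333 [0.49348841 0.21829468 0.20084704] [[ 0.848 -0.53  -0.001]
 [-0.53  -0.848 -0.002]
 [ 0.     0.002 -1.   ]] [ -32.2   35.6    5.5  106.9   -5.1   37.9 -145.7]
```

View pics/w3.png

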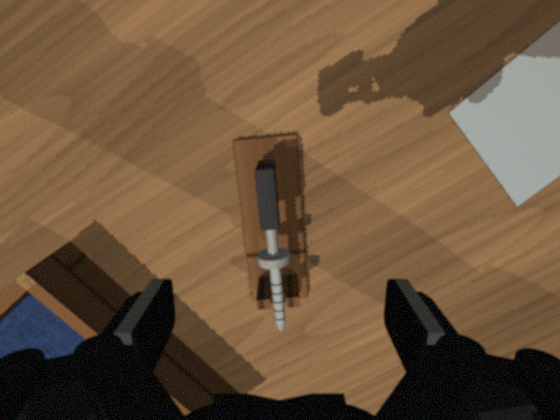

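The wrist view shows the rod in its rest: handle top (266,168) to (269,228), collar (273,258), tip (281,329). The gripper hovers slightly to one side of it.

Run:
```python
from h import *
from plant import *
o,s=pickle.load(open("w2.pkl","rb"));T=wristT(s,o);f=s["frame"]
p=f[140:345,250:300].max(2)
m=np.zeros_like(p);m[20:95]=(p[20:95]<60)
c=max(cv2.findContours(m,0,2)[0],key=cv2.contourArea)
r=cv2.minAreaRect(c);bx=cv2.boxPoints(r)+[250,140];print("handle rect",r,bx)
for q in bx: print(onz(s,*q,.062,T).round(4))
w=(f[140:345,250:300].min(2)>115).astype(np.uint8)
ys,xs=np.where(w);
P=[]
for y in range(230,330,6):
    k=xs[ys==y-140]
    if len(k): P.append((k.min()+250,k.max()+250,y)); 
print(P)
tip=onz(s,281,329,.05,T);col=onz(s,273.5,257.5,.052,T)
back=onz(s,*((bx[0]*0+np.mean(sorted(bx.tolist(),key=lambda b:b[1])[:2],axis=0))),.062,T)
front=onz(s,*np.mean(sorted(bx.tolist(),key=lambda b:b[1])[2:],axis=0),.062,T)
print(back,front,col,tip)
hd=lambda a,b:np.degrees(np.arctan2(b[1]-a[1],b[0]-a[0]))
print(hd(back,front),hd(back,tip),hd(front,tip),np.linalg.norm((front-back)[:2]),np.linalg.norm((tip-back)[:2]))
```

```text
handle rect ((17.80669593811035, 54.64869689941406), (69.92422485351562, 20.360036849975586), 86.12147521972656) [[255.28510857 160.45524979]
 [275.59851456 159.07806778]
 [280.32828331 228.84214783]
 [260.01487732 230.21932983]]
[0.5277 0.2171 0.062 ]
[0.5202 0.2031 0.062 ]
[0.4694 0.2305 0.062 ]
[0.4772 0.2454 0.062 ]
[(np.int64(268), np.int64(272), 230), (np.int64(267), np.int64(273), 236), (np.int64(268), np.int64(274), 242), (np.int64(268), np.int64(275), 248), (np.int64(272), np.int64(272), 254), (np.int64(259), np.int64(280), 260), (np.int64(261), np.int64(280), 266), (np.int64(271), np.int64(278), 272), (np.int64(271), np.int64(279), 278), (np.int64(274), np.int64(277), 284), (np.int64(272), np.int64(280), 290), (np.int64(273), np.int64(281), 296), (np.int64(276), np.int64(278), 302), (np.int64(274), np.int64(281), 308), (np.int64(275), np.int64(282), 314), (np.int64(276), np.int64(282), 320), (np.int64(277), np.int64(282), 326)]
[0.5239663 0.2101138 0.062    ] [0.47328866 0.23794756 0.062     ] [0.44666619 0.25164975 0.052     ] [0.37977593 0.28552879 0.05      ]
151.22301844206868 152.38936368911394 153.03205797950915 0.05781817272404272 0.16272149524735777
```

Emit:
step_arm([
  {"tx": -0.002, "ty": -0.008, "tz": 0.024, "ax": 0, "ay": 0, "az": -2, "grip": 1},
  {"tx": -0.002, "ty": -0.008, "tz": 0.05, "ax": 0, "ay": 0, "az": -5, "grip": 1},
  {"tx": -0.002, "ty": -0.008, "tz": 0.08, "ax": 0, "ay": 0, "az": -5, "grip": 1},
  {"tx": -0.002, "ty": -0.008, "tz": 0.11, "ax": 0, "ay": 0, "az": -5, "grip": 1},
  {"tx": -0.002, "ty": -0.008, "tz": 0.12, "ax": 0, "ay": 0, "az": -5, "grip": 1},
])

```text
time_s: 3.3
position: [0.4948, 0.2248, 0.0789]
orientation: [[0.89, -0.456, -0.004], [-0.456, -0.89, -0.003], [-0.002, 0.004, -1.0]]
ft_force: [-0.3, -0.8, -0.3]
width: 1.001
grip_force: 0.0
```

Run:
```python
from h import *
from plant import *
for i in range(3): snapshot("top")
o=get_obs();s=snapshot("wrist")
print(o["time_s"],o["position"],o["orientation"].round(4),o["ft_force"])
goto(o,[.496,.2263,.031],toolR([np.cos(np.radians(153)),np.sin(np.radians(153)),0]))
pickle.dump((o,s),open("w3.pkl","wb"));T=wristT(s,o);f=s["frame"]
p=f.max(2);m=(p<50).astype(np.uint8)
hsv=cv2.cvtColor(f,cv2.COLOR_RGB2HSV)
w=((hsv[...,1]<60)&(f.min(2)>110)).astype(np.uint8);w[:, :200]=0;w[:,380:]=0
for cc in cv2.findContours(w,0,2)[0]:
    if cv2.contourArea(cc)>30:print(cv2.boundingRect(cc))
# where predicted axis points project
Ti=np.linalg.inv(T)
for x in(-26,0,26,60,130):
    th=np.radians(153);q=np.array([.496+x/1000*np.cos(th),.2263+x/1000*np.sin(th),.062 if x<30 else .05,1]);c=Ti@q;print(x,c[0]/c[2]*s["fx"]+s["cx"],c[1]/c[2]*s["fy"]+s["cy"])
cv2.imwrite("pics/w4.png",f[:,:,::-1])
```

```text
3.45 [0.49639251 0.2265211  0.08182899] [[ 8.901e-01 -4.557e-01  1.000e-04]
 [-4.557e-01 -8.901e-01 -7.000e-04]
 [ 4.000e-04  6.000e-04 -1.000e+00]] [ 0.55238479 -0.48007386  0.75827929]
shift [-0.0003  0.0003  0.0508] rot [ 0.04 -0.02 -0.11]
(253, 347, 43, 49)
(269, 307, 15, 34)
-26 277.6828249700656 211.4221634031298
0 277.81233436144817 262.06715265663536
26 277.93082316593524 308.4025123232251
60 278.10643899066025 348.6322200264801
130 278.33806758107113 441.8564702099917
```

View pics/w4.png

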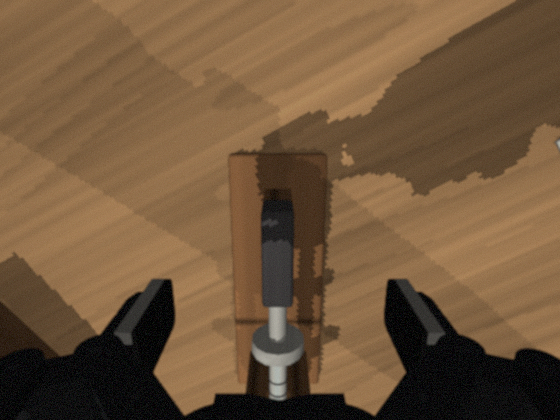

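The handle is centred at (278,258) between the fingers and parallel to them, matching the prediction within 1–2 px. I'll go down, close and lift.

Emit:
step_arm([
  {"tx": 0, "ty": 0, "tz": 0.015, "ax": 0, "ay": 0, "az": 0, "grip": 1},
  {"tx": 0, "ty": 0, "tz": 0.03, "ax": 0, "ay": 0, "az": 0, "grip": 1},
  {"tx": 0, "ty": 0, "tz": 0.045, "ax": 0, "ay": 0, "az": 0, "grip": 1},
  {"tx": 0, "ty": 0, "tz": 0.051, "ax": 0, "ay": 0, "az": 0, "grip": 1},
  {"tx": 0, "ty": 0, "tz": 0.051, "ax": 0, "ay": 0, "az": 0, "grip": 0.2},
])

```text
time_s: 3.92
position: [0.4962, 0.2278, 0.0308]
orientation: [[0.891, -0.454, 0.001], [-0.454, -0.891, 0.0], [0.0, -0.0, -1.0]]
ft_force: [-0.1, 0.0, -0.1]
width: 0.882
grip_force: 0.0
```

Emit:
step_arm([
  {"tx": 0, "ty": 0, "tz": 0, "ax": 0, "ay": 0, "az": 0, "grip": -0.5},
  {"tx": 0, "ty": 0, "tz": 0, "ax": 0, "ay": 0, "az": 0, "grip": -1},
  {"tx": 0, "ty": 0, "tz": 0, "ax": 0, "ay": 0, "az": 0, "grip": -1},
  {"tx": 0, "ty": 0, "tz": 0, "ax": 0, "ay": 0, "az": 0, "grip": -1},
  {"tx": 0, "ty": 0, "tz": 0, "ax": 0, "ay": 0, "az": 0, "grip": -1},
], newtons=80)

```text
time_s: 4.33
position: [0.4963, 0.2282, 0.031]
orientation: [[0.891, -0.454, 0.001], [-0.454, -0.891, 0.001], [0.001, -0.001, -1.0]]
ft_force: [2.0, 0.1, 5.5]
width: 0.178
grip_force: 77.8
```

Emit:
step_arm([
  {"tx": 0, "ty": 0, "tz": 0, "ax": 0, "ay": 0, "az": 0, "grip": -1},
  {"tx": 0, "ty": 0, "tz": 0, "ax": 0, "ay": 0, "az": 0, "grip": -1},
  {"tx": 0, "ty": 0, "tz": 0, "ax": 0, "ay": 0, "az": 0, "grip": -1},
  {"tx": 0, "ty": 0, "tz": 0, "ax": 0, "ay": 0, "az": 0, "grip": -1},
  {"tx": 0, "ty": 0, "tz": 0, "ax": 0, "ay": 0, "az": 0, "grip": -1},
])

```text
time_s: 4.75
position: [0.4963, 0.2282, 0.0311]
orientation: [[0.891, -0.454, 0.001], [-0.454, -0.891, 0.001], [0.001, -0.001, -1.0]]
ft_force: [0.2, 0.5, 6.1]
width: 0.171
grip_force: 77.9
```

Emit:
step_arm([
  {"tx": 0, "ty": 0, "tz": -0.01, "ax": 0, "ay": 0, "az": 0, "grip": -1},
  {"tx": 0, "ty": 0, "tz": -0.03, "ax": 0, "ay": 0, "az": 0, "grip": -1},
  {"tx": 0, "ty": 0, "tz": -0.06, "ax": 0, "ay": 0, "az": 0, "grip": -1},
  {"tx": 0, "ty": 0, "tz": -0.09, "ax": 0, "ay": 0, "az": 0, "grip": -1},
  {"tx": 0, "ty": 0, "tz": -0.12, "ax": 0, "ay": 0, "az": 0, "grip": -1},
])

```text
time_s: 5.17
position: [0.495, 0.2274, 0.1516]
orientation: [[0.891, -0.454, -0.001], [-0.454, -0.891, -0.001], [-0.001, 0.001, -1.0]]
ft_force: [0.8, 0.4, -2.7]
width: 0.17
grip_force: 78.1
```

Emit:
step_arm([
  {"tx": 0, "ty": 0, "tz": -0.03, "ax": 0, "ay": 0, "az": 0, "grip": -1},
  {"tx": 0, "ty": 0, "tz": -0.06, "ax": 0, "ay": 0, "az": 0, "grip": -1},
  {"tx": 0, "ty": 0, "tz": -0.09, "ax": 0, "ay": 0, "az": 0, "grip": -1},
  {"tx": 0, "ty": 0, "tz": -0.12, "ax": 0, "ay": 0, "az": 0, "grip": -1},
  {"tx": 0, "ty": 0, "tz": -0.13, "ax": 0, "ay": 0, "az": 0, "grip": -1},
])

```text
time_s: 5.58
position: [0.4972, 0.2283, 0.2849]
orientation: [[0.891, -0.454, 0.006], [-0.455, -0.891, 0.003], [0.004, -0.005, -1.0]]
ft_force: [-0.1, 0.9, -2.7]
width: 0.177
grip_force: 78.2
```

Run:
```python
from h import *
from plant import *
for i in range(4): t=snapshot("top")
o=get_obs();sc=snapshot("scene");s=snapshot("wrist")
print(o["time_s"],o["position"],o["orientation"].round(4),o["ft_force"],o["ft_torque"],o["width"],o["grip_force"],o["joints"].round(1))
pickle.dump((o,s,sc,t),open("w4.pkl","wb"))
R,p=o["orientation"],o["position"]
def pr(c,X): v=c["R"]@X+c["t"];return (c["fx"]*v[0]/v[2]+c["cx"],c["fy"]*v[1]/v[2]+c["cy"])
for x in(0,60,130):
    X=p+R@[-x/1000,0,-.019];print(x,X.round(4),"scene",pr(sc,X),"top",pr(t,X))
def c(f,u,v,w,h,W=400): return cv2.resize(f[v:v+h,u:u+w],(W,W*h//w),interpolation=cv2.INTER_CUBIC)
X=p+R@[-.09,0,-.019];a=pr(sc,X);b=pr(t,X)
A=(int(a[0])-50,int(a[1])-37);B=(int(b[0])-50,int(b[1])-37);print(A,B)
w=s["frame"][240:420,190:370]
im=np.vstack([np.hstack([c(sc["frame"],*A,100,75),c(t["frame"],*B,100,75)]),np.hstack([cv2.resize(w,(300,300)),np.zeros((300,500,3),np.uint8)])])
cv2.imwrite("pics/held.png",im[:,:,::-1])
```

```text
5.7833 [0.49482402 0.22743324 0.27966406] [[ 8.909e-01 -4.541e-01 -1.700e-03]
 [-4.541e-01 -8.909e-01 -9.000e-04]
 [-1.100e-03  1.600e-03 -1.000e+00]] [-1.19187625  1.22112775 -2.90646481] [0.01542583 0.00303948 0.01939756] 0.17284265001143753 78.2102644443512 [ -32.7   29.9    5.   100.6   -3.3   49.8 -143.2]
0 [0.4949 0.2275 0.2987] scene (np.float64(425.65617659399777), np.float64(208.2912584350699)) top (np.float64(143.60228927611806), np.float64(203.13247435381035))
60 [0.4414 0.2547 0.2987] scene (np.float64(457.94362791496474), np.float64(199.90802065464013)) top (np.float64(130.05225901133028), np.float64(227.19949056502682))
130 [0.379  0.2865 0.2988] scene (np.float64(493.96652847317813), np.float64(190.5548964975725)) top (np.float64(113.96970146960908), np.float64(255.76467938827778))
(423, 158) (73, 202)
```

View pics/held.png

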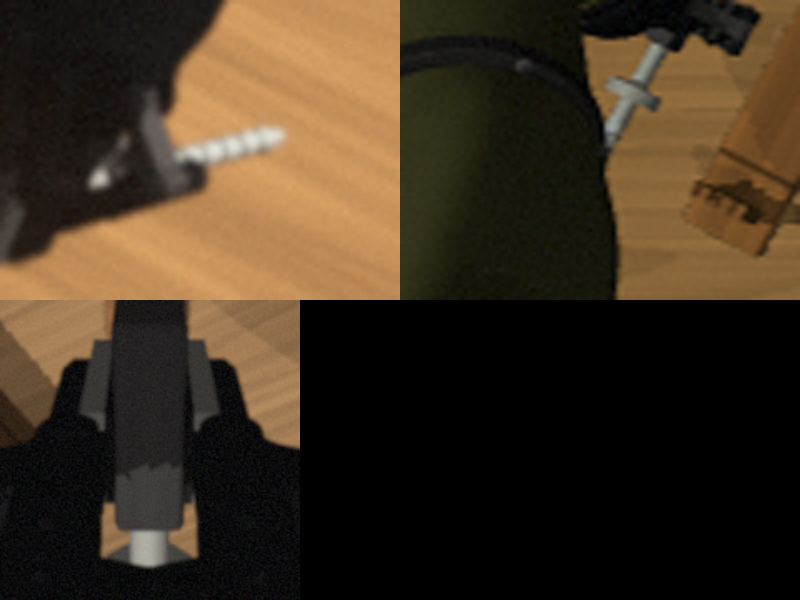

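The held rod is level. Its tip is at scene (494,191.6) against a predicted (494,190.6), and the handle sits about 1.5 mm back in the grip. Next is transit to the tube.

Emit:
step_arm([
  {"tx": 0.0295, "ty": 0.027, "tz": 0, "ax": 0, "ay": 0, "az": -5.2, "grip": -1},
  {"tx": 0.059, "ty": 0.054, "tz": 0, "ax": 0, "ay": 0, "az": -10.4, "grip": -1},
  {"tx": 0.0885, "ty": 0.081, "tz": 0, "ax": 0, "ay": 0, "az": -15.6, "grip": -1},
  {"tx": 0.118, "ty": 0.108, "tz": 0, "ax": 0, "ay": 0, "az": -20.9, "grip": -1},
  {"tx": 0.1475, "ty": 0.135, "tz": 0, "ax": 0, "ay": 0, "az": -26.2, "grip": -1},
])

```text
time_s: 6.3
position: [0.5653, 0.0387, 0.2786]
orientation: [[1.0, -0.009, -0.003], [-0.009, -1.0, -0.0], [-0.003, 0.001, -1.0]]
ft_force: [0.9, 0.1, -2.8]
width: 0.173
grip_force: 78.2
```

Emit:
step_arm([
  {"tx": 0.014, "ty": 0.037, "tz": 0, "ax": 0, "ay": 0, "az": 0, "grip": -1},
  {"tx": 0.028, "ty": 0.074, "tz": 0, "ax": 0, "ay": 0, "az": 0, "grip": -1},
  {"tx": 0.042, "ty": 0.111, "tz": 0, "ax": 0, "ay": 0, "az": 0, "grip": -1},
  {"tx": 0.056, "ty": 0.148, "tz": 0, "ax": 0, "ay": 0, "az": 0, "grip": -1},
  {"tx": 0.071, "ty": 0.186, "tz": 0, "ax": 0, "ay": 0, "az": 0, "grip": -1},
])

```text
time_s: 6.72
position: [0.6335, -0.1479, 0.2783]
orientation: [[1.0, -0.014, -0.004], [-0.014, -1.0, 0.001], [-0.004, -0.001, -1.0]]
ft_force: [0.9, 0.9, -2.2]
width: 0.178
grip_force: 78.3
```

Emit:
step_arm([
  {"tx": 0.007, "ty": 0.019, "tz": 0, "ax": 0, "ay": 6, "az": 0, "grip": -1},
  {"tx": 0.014, "ty": 0.038, "tz": 0, "ax": 0, "ay": 12, "az": 0, "grip": -1},
  {"tx": 0.021, "ty": 0.057, "tz": 0, "ax": 0, "ay": 18, "az": 0, "grip": -1},
  {"tx": 0.028, "ty": 0.076, "tz": 0, "ax": 0, "ay": 24, "az": 0, "grip": -1},
  {"tx": 0.036, "ty": 0.093, "tz": 0, "ax": 0, "ay": 30, "az": 0, "grip": -1},
])

```text
time_s: 7.13
position: [0.6677, -0.2411, 0.2789]
orientation: [[0.865, -0.015, 0.501], [-0.013, -1.0, -0.008], [0.501, 0.001, -0.865]]
ft_force: [0.3, 0.1, -3.5]
width: 0.175
grip_force: 78.3
```

```bash
cat >> h.py <<'E'
M=np.array([.530,-.2384,.085]);YAW=-.8
def zt(): y=np.radians(YAW);return np.array([.8660*np.cos(y),.8660*np.sin(y),.5])
def tubepose(a,off=(0,0,0),cx=.0585,cz=.019):
    R=toolR(-zt());return M+a*zt()+np.array(off)-R@[-cx,0,-cz],R
E
python3 - <<'E'
from h import *
from plant import *
for i in range(4): snapshot("top")
o=get_obs();print(o["time_s"],o["position"],o["orientation"].round(3),o["joints"].round(1),o["ft_force"])
p,R=tubepose(.095);print(p,R.round(3));goto(o,p,R)
E
```

```text
7.3333 [ 0.66667785 -0.24063299  0.27770342] [[ 0.869 -0.016  0.495]
 [-0.015 -1.    -0.006]
 [ 0.495 -0.002 -0.869]] [ 29.7  34.3 -14.8 101.6  -3.   16.8 -68.9] [ 0.0245662  -0.46995811 -2.19577552]
[ 0.67241844 -0.24038867  0.14529628] [[ 0.866 -0.014  0.5  ]
 [-0.012 -1.    -0.007]
 [ 0.5    0.    -0.866]]
shift [-6.050e-02 -1.000e-04  1.179e-01] rot [-0.04  0.35 -0.18]
```

Run:
```python
from h import *
from scipy.optimize import least_squares
D=np.array([[39.5,89.7,51.7,.6243,.2305],[29.1,103.7,47.4,.5284,.2714],[35.6,106.9,37.9,.5396,.2008],[29.9,100.6,49.8,.5446,.2797],[34.3,101.6,16.8,.7074,.2777]])
def fk(x,q):
    a=np.radians(q[0]);b=a+np.radians(q[1]);c=b+np.radians(q[2])
    h,L1,L2,e,L3=x
    return np.array([L1*np.sin(a)+L2*np.sin(b)+e*np.cos(b)+L3*np.sin(c), h+L1*np.cos(a)+L2*np.cos(b)-e*np.sin(b)+L3*np.cos(c)])
L=least_squares(lambda x:np.r_[np.concatenate([fk(x,d)-d[3:] for d in D]),.001*(x-[.3,.35,.35,0,.3])],[.3,.35,.35,0,.3])
x=L.x;print(x,[ (fk(x,d)-d[3:]).round(4) for d in D])
for a in(.095,.05,0):
    p,R=tubepose(a);
    for pitch in(150,):
        s=least_squares(lambda q:np.r_[fk(x,q)-[np.hypot(p[0],p[1]),p[2]],.01*(q.sum()-pitch-2)],[35,100,15]);print(a,p.round(3),s.x.round(1),s.cost)
```

```text
[0.32959325 0.57705852 0.3416416  0.00347226 0.32419188] [array([0.0002, 0.0016]), array([-0.0006,  0.0035]), array([-0.0007,  0.0007]), array([-0.0011,  0.0014]), array([ 0.0017, -0.0072])]
0.095 [ 0.672 -0.24   0.145] [ 45.1 107.7  -0.8] 2.323525852825285e-15
0.05 [ 0.633 -0.24   0.123] [ 45.8 114.6  -8.4] 2.528133717663468e-24
0 [ 0.59  -0.239  0.098] [ 47.4 121.9 -17.3] 5.996506083636163e-20
```

The fit predicts j6 would drop below its range with the fingers in the vertical plane. Roll about the rod's axis is free, so I'll fit a full kinematic model from the logged poses and choose a roll with it.

```bash
cat > kin.py <<'E'
from h import *
import itertools
from scipy.optimize import least_squares
def E(ax,a): return Ro.from_euler(ax,a,degrees=True).as_matrix()
def fk(x,q,sg):
    h,L1,L2,L3,a1,a2,a3,c7=x
    R=E('z',sg[0]*q[0]);p=np.array([0,0,h])
    R=R@E('y',q[1])@E('z',sg[1]*q[2]);p=p+R@[a1,0,L1]
    R=R@E('y',q[3])@E('z',sg[2]*q[4]);p=p+R@[a2,0,L2]
    R=R@E('y',q[5])@E('z',sg[3]*q[6]);
    p=p+R@[0,0,L3]+ R@E('z',-sg[3]*q[6])@[a3,0,0]
    return p,R@E('z',c7)
X0=[.33,.45,.4,.32,0,0,0,0]
E
python3 - <<'E'
from kin import *
from plant import *
O=[pickle.load(open(f"w{i}.pkl","rb"))[0] for i in(1,2,3,4)]+[get_obs()]
best=None
for sg in itertools.product((-1,1),repeat=4):
  for c in(0,90,180,270):
    def res(x): 
        r=[]
        for o in O:
            p,R=fk(x,o["joints"],sg);r+=[p-o["position"],.2*(R-o["orientation"]).ravel()]
        return np.concatenate(r)
    s=least_squares(res,X0[:7]+[c])
    if best is None or s.cost<best[0]:best=(s.cost,sg,s.x)
print(best)
pickle.dump(best,open("kin.pkl","wb"))
_,sg,x=best
print([np.abs(fk(x,o["joints"],sg)[0]-o["position"]).max().round(4) for o in O])
lo=np.array([-172.22,-26.19,-84.43,7.71,-57.33,2.42,-152.13]);hi=np.array([172.22,119.32,86.54,146.69,237.33,119.75,152.13])
q0=O[-1]["joints"];prev={}
for phi in range(-90,91,15):
    for a in(.095,0.):
        p,R=tubepose(a);Rr=R@E('x',phi);g=M+a*zt()-Rr@[-.0585,0,-.019]
        def res(q):
            pp,RR=fk(x,q,sg);return np.r_[(pp-g)*10,(RR-Rr).ravel(),1e-4*(q-q0)]
        b=min((least_squares(res,np.clip(q0+d,lo+3,hi-3),bounds=(lo+1.5,hi-1.5)) for d in (np.zeros(7),np.array([0,0,20,0,40,20,-30]),np.array([0,0,-20,0,-40,20,30]))),key=lambda s:s.cost)
        pp,RR=fk(x,b.x,sg);print(phi,a,b.x.round(1),"perr",np.linalg.norm(pp-g).round(4),"rerr",np.linalg.norm(RR-Rr).round(3))
E
```

```text
(np.float64(0.0038345178995779212), (-1, -1, -1, -1), array([ 3.43440483e-01,  3.09074425e-01,  3.47565505e-01,  3.13958124e-01,
       -7.11610553e-02, -2.35667959e-01, -2.57809392e-02,  9.00000000e+01]))
[np.float64(0.052), np.float64(0.0225), np.float64(0.0263), np.float64(0.0231), np.float64(0.0314)]
-90 0.095 [ -12.1   88.2   64.9   63.5   35.3   46.6 -150.2] perr 0.0 rerr 0.0
-90 0.0 [ -31.1   97.    73.4   89.8   18.9   33.9 -150.6] perr 0.0 rerr 0.0
-75 0.095 [ -19.8   78.    64.5   82.6   33.6   27.1 -146.3] perr 0.0 rerr 0.0
-75 0.0 [ -40.2   94.3   70.9  106.4    3.9   14.8 -138.5] perr 0.0 rerr 0.0
-60 0.095 [ -30.2   79.1   65.7  100.6    4.6    7.5 -124.8] perr 0.0 rerr 0.0
-60 0.0 [ -28.3   64.2   68.1  109.2   45.1    3.9 -150.6] perr 0.0001 rerr 0.003
-45 0.095 [  -2.8   51.    44.3   96.    51.6    3.9 -137.6] perr 0.0 rerr 0.0
-45 0.0 [   4.    44.4   40.6  100.8   73.7    3.9 -150.6] perr 0.0014 rerr 0.066
-30 0.095 [  30.5   47.5    9.1   91.2   67.4    3.9 -130.9] perr 0.0 rerr 0.0
-30 0.0 [  46.5   46.    -1.6   93.1   95.3    3.9 -147. ] perr 0.0 rerr 0.0
-15 
[... 494 characters left out ...]
.0 rerr 0.0
30 0.0 [ 55.3  59.6 -40.8 100.  -17.8  22.1 -32.7] perr 0.0 rerr 0.0
45 0.095 [ 43.   78.5 -43.   62.3 -13.7  48.1 -37.7] perr 0.0 rerr 0.0
45 0.0 [ 54.1  71.8 -42.8  83.5 -17.8  40.6 -28.9] perr 0.0 rerr 0.0
60 0.095 [ 29.4  99.7 -62.2  21.4  -0.2  74.4 -41.9] perr 0.0012 rerr 0.027
60 0.0 [ 49.3  86.4 -46.8  61.9 -15.2  60.4 -29. ] perr 0.0 rerr 0.0
75 0.095 [ 29.9 101.5 -72.2  21.2  -0.   76.8 -42.3] perr 0.0112 rerr 0.24
75 0.0 [ 33.1 106.6 -69.4  21.3  -0.2  86.2 -36.2] perr 0.0019 rerr 0.037
90 0.095 [ 3.020e+01  1.034e+02 -8.250e+01  2.120e+01 -1.000e-01  7.910e+01
 -4.470e+01] perr 0.0209 rerr 0.448
90 0.0 [ 33.1 108.3 -78.7  21.2  -0.   88.8 -38.6] perr 0.0132 rerr 0.259
```

Emit:
step_arm([
  {"tx": 0, "ty": -0.002, "tz": 0, "ax": 7, "ay": 0, "az": 0, "grip": -1},
  {"tx": 0, "ty": -0.004, "tz": 0, "ax": 14, "ay": 0, "az": 0, "grip": -1},
  {"tx": 0, "ty": -0.006, "tz": -0.001, "ax": 21, "ay": 0, "az": 0, "grip": -1},
  {"tx": 0, "ty": -0.008, "tz": -0.002, "ax": 28, "ay": 0, "az": 0, "grip": -1},
  {"tx": 0, "ty": -0.011, "tz": -0.003, "ax": 35, "ay": 0, "az": 0, "grip": -1},
])

```text
time_s: 7.75
position: [0.6682, -0.2295, 0.2839]
orientation: [[0.865, 0.278, 0.418], [-0.011, -0.821, 0.57], [0.502, -0.498, -0.707]]
ft_force: [0.6, 0.4, -3.7]
width: 0.174
grip_force: 78.7
```

```bash
cat >> h.py <<'E'
def rolled(a,phi,off=(0,0,0),cx=.0585,cz=.019):
    _,R=tubepose(a);R=R@Ro.from_euler('x',phi,degrees=True).as_matrix()
    return M+a*zt()+np.array(off)-R@[-cx,0,-cz],R
def rodaxis(o,cx=.0585,cz=.019):
    "collar in tube frame: axial, lateral y(horizontal), lateral up; angle error deg"
    R=o["orientation"];c=o["position"]+R@[-cx,0,-cz]-M;z=zt();h=np.cross([0,0,1],z);h/=np.linalg.norm(h);u=np.cross(z,h)
    d=R[:,0];print("axial",(c@z).round(4),"h",(c@h).round(4),"u",(c@u).round(4),"ang h,u deg",np.degrees([d@h,d@u]).round(2))
E
python3 - <<'E'
from h import *
from plant import *
snapshot("top");snapshot("top")
o=get_obs();print(o["time_s"],o["position"],o["orientation"].round(3),o["joints"].round(1),o["ft_force"])
for phi in(35,45):
    p,R=rolled(.095,phi);print(p);goto(o,p,R)
rodaxis(o)
E
```

```text
7.85 [ 0.66728357 -0.23437991  0.27603577] [[ 0.869  0.266  0.417]
 [-0.02  -0.824  0.566]
 [ 0.494 -0.5   -0.711]] [ 56.5  52.8 -45.9  81.6 -12.2  48.2 -46.9] [-0.3126302  -1.52996605 -4.73444362]
[ 0.67085267 -0.22946779  0.14827202]
shift [-0.0601  0.0608  0.0951] rot [ 0.12  0.06 -0.58]
[ 0.66982375 -0.2269161   0.15011565]
shift [-0.0602  0.0575  0.0948] rot [ 1.012e+01  1.000e-02 -5.800e-01]
axial 0.1559 h -0.0045 u 0.1128 ang h,u deg [-0.44 -0.38]
```

Emit:
step_arm([
  {"tx": -0.012, "ty": 0.012, "tz": 0.019, "ax": 0, "ay": 0, "az": 0, "grip": -1},
  {"tx": -0.024, "ty": 0.024, "tz": 0.038, "ax": 0, "ay": 0, "az": 0, "grip": -1},
  {"tx": -0.036, "ty": 0.036, "tz": 0.057, "ax": 0, "ay": 0, "az": 0, "grip": -1},
  {"tx": -0.048, "ty": 0.048, "tz": 0.076, "ax": 0, "ay": 0, "az": 0, "grip": -1},
  {"tx": -0.06, "ty": 0.061, "tz": 0.095, "ax": 0, "ay": 0, "az": 0, "grip": -1},
])

```text
time_s: 8.27
position: [0.6731, -0.2215, 0.1553]
orientation: [[0.866, 0.278, 0.416], [-0.007, -0.825, 0.565], [0.5, -0.492, -0.712]]
ft_force: [-0.4, -0.5, -2.1]
width: 0.178
grip_force: 79.0
```

Run:
```python
from h import *
from plant import *
for i in range(6): snapshot("top")
for i in range(3):
    t=snapshot("top");o=get_obs();print(o["position"],o["ft_force"].round(1));rodaxis(o)
sc=snapshot("scene");s=snapshot("wrist")
print(o["time_s"],o["joints"].round(1))
p,R=rolled(.095,35);goto(o,p,R)
pickle.dump((o,s,sc,t),open("w5.pkl","wb"))
def c(f,u,v,w,h,W,H): return cv2.resize(f[v:v+h,u:u+w],(W,H),interpolation=cv2.INTER_CUBIC)
im=np.vstack([np.hstack([c(sc["frame"],180,120,100,75,400,300),c(t["frame"],290,150,100,75,400,300)]),np.hstack([cv2.resize(s["frame"],(400,300)),np.zeros((300,400,3),np.uint8)])])
cv2.imwrite("pics/pre.png",im[:,:,::-1])
```

```text
[ 0.6736569  -0.22416969  0.15819268] [ 0.3 -0.  -2.4]
axial 0.1023 h 0.0053 u 0.0071 ang h,u deg [0.08 0.21]
[ 0.67339848 -0.2244834   0.15786503] [ 0.  -1.3 -2.1]
axial 0.1019 h 0.005 u 0.0069 ang h,u deg [0.07 0.19]
[ 0.67305445 -0.22474818  0.15736855] [-0.6  0.4 -2.3]
axial 0.1014 h 0.0048 u 0.0067 ang h,u deg [0.04 0.15]
8.7167 [ 55.5  61.8 -45.1  85.9  -9.9  37.2 -41.7]
shift [-0.0064  0.0078  0.0029] rot [ 0.21 -0.1   0.12]
```

View pics/pre.png

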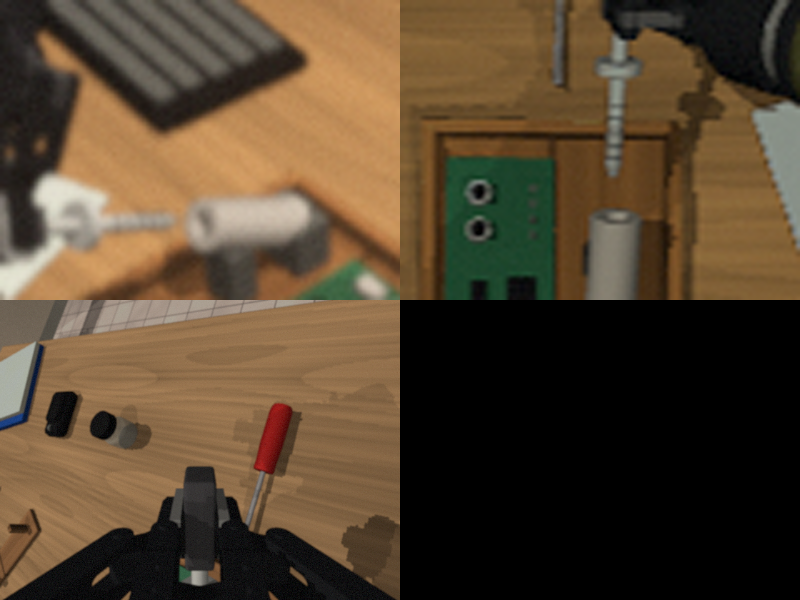

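The picture (top-row crops) shows the tip in line with the tube: scene tip (223,175) and mouth (231.7,175.5), top tip (343.2,194.2) and mouth (343.8,204.2). The rod is in a straight grip. That was the last of the 10 pictures, so from here I'll use numbers only.

Run:
```python
from h import *
from plant import *
o,s,sc,t=pickle.load(open("w5.pkl","rb"))
def pr(c,X): v=c["R"]@X+c["t"];return np.array([c["fx"]*v[0]/v[2]+c["cx"],c["fy"]*v[1]/v[2]+c["cy"]]).round(1)
R,p=o["orientation"],o["position"]
for n,x in(("collar",.0585),("tip",.1285)):
    X=p+R@[-x,0,-.019];print(n,X.round(4),pr(sc,X),pr(t,X))
print("mouth pred",pr(sc,M),pr(t,M))
print("tip tri",tri(ray(sc,223,175),ray(t,343.25,194.25)),"mouth tri",tri(ray(sc,231.7,175.5),ray(t,343.75,204.25)))
for i in range(4): snapshot("top");o=get_obs()
print(o["time_s"],o["position"]);rodaxis(o)
```

```text
collar [ 0.6145 -0.2348  0.1415] [201.5 175.7] [344.3 167.7]
tip [ 0.554  -0.234   0.1063] [223.7 174.6] [342.9 193.6]
mouth pred [230.8 175.4] [343.9 204.1]
tip tri [ 0.55366283 -0.23594769  0.10324653] mouth tri [ 0.52904584 -0.2374383   0.08496216]
9.0167 [ 0.67206936 -0.22478239  0.15535684]
axial 0.0995 h 0.0048 u 0.0056 ang h,u deg [-0.02  0.01]
```

```bash
cat >> h.py <<'E'
def tdelta(o,a,h,u,cx=.0585,cz=.019,phi=35):
    z=zt();hh=np.cross([0,0,1],z);hh/=np.linalg.norm(hh);uu=np.cross(z,hh)
    p,R=rolled(a,phi,hh*h+uu*u,cx,cz);goto(o,p,R)
E
python3 - <<'E'
from h import *
from plant import *
o=get_obs();tdelta(o,.083,.001,.001)
E
```

```text
shift [-0.0165  0.0056  0.0016] rot [ 0.12 -0.02 -0.01]
```

Emit:
step_arm([
  {"tx": -0.005, "ty": 0.003, "tz": 0.001, "ax": 0, "ay": 0, "az": 0, "grip": -1},
  {"tx": -0.01, "ty": 0.0055, "tz": 0.0015, "ax": 0, "ay": 0, "az": 0, "grip": -1},
  {"tx": -0.0165, "ty": 0.0055, "tz": 0.0015, "ax": 0, "ay": 0, "az": 0, "grip": -1},
  {"tx": -0.0165, "ty": 0.0055, "tz": 0.0015, "ax": 0, "ay": 0, "az": 0, "grip": -1},
  {"tx": -0.0165, "ty": 0.0055, "tz": 0.0015, "ax": 0, "ay": 0, "az": 0, "grip": -1},
])

```text
time_s: 9.43
position: [0.6591, -0.2284, 0.1424]
orientation: [[0.867, 0.273, 0.418], [-0.013, -0.824, 0.566], [0.499, -0.496, -0.71]]
ft_force: [0.6, 0.0, -2.3]
width: 0.176
grip_force: 78.9
```

Run:
```python
from h import *
from plant import *
for i in range(4): snapshot("top")
t=snapshot("top");sc=snapshot("scene");o=get_obs();print(o["time_s"],o["position"],o["ft_force"].round(1));rodaxis(o)
pickle.dump((o,None,sc,t),open("w6.pkl","wb"))
def pr(c,X): v=c["R"]@X+c["t"];return np.array([c["fx"]*v[0]/v[2]+c["cx"],c["fy"]*v[1]/v[2]+c["cy"]]).round(1)
R,p=o["orientation"],o["position"]
X=p+R@[-.1285,0,-.019];print("tip pred",pr(sc,X),pr(t,X), "axis u=mouth",pr(sc,M),pr(t,M))
def prof(g,fix,lo,hi,ax):
    l=(g[fix,lo:hi] if ax else g[lo:hi,fix]).astype(int);return ' '.join(map(str,l))
gt=cv2.cvtColor(t["frame"],cv2.COLOR_RGB2HSV)[...,1].astype(int)   # saturation
print("top sat rows x330..357")
for r in range(176,226,4): print(r,prof(gt,r,330,358,1))
gs=cv2.cvtColor(sc["frame"],cv2.COLOR_RGB2HSV)[...,1]
print("scene sat cols y160..192")
for c in range(208,258,4): print(c,prof(gs,c,160,193,0))
```

```text
9.7333 [ 0.6602612  -0.22788739  0.14349745] [ 0.2 -0.1 -2.7]
axial 0.0834 h 0.0015 u 0.0012 ang h,u deg [0.   0.03]
tip pred [227.5 175.5] [343.6 199.5] axis u=mouth [230.8 175.4] [343.9 204.1]
top sat rows x330..357
176 149 149 149 150 152 145 151 149 151 146 156 148 147 61 21 21 25 104 149 151 154 154 150 154 148 145 151 156
180 168 172 179 163 139 143 148 152 148 156 163 166 164 37 14 17 43 143 165 163 161 162 167 168 174 167 169 161
184 177 197 157 183 179 220 207 170 208 211 179 255 100 24 16 17 20 201 193 170 174 218 168 233 155 174 164 165
188 179 179 172 177 171 174 172 175 168 176 178 183 103 25 22 19 96 177 172 179 167 171 173 176 174 183 171 185
192 174 179 174 177 173 174 174 173 179 176 172 192 75 12 18 28 157 176 174 169 162 179 168 170 177 172 181 175
196 173 168 174 169 162 176 173 177 172 180 187 186 41 20 23 26 143 174 176 169 173 175 170 177 166 171 152 173
200 173 176 175 174 172 176 181 168 172 176 183 186 169 135 146 173 175 169 172 180 172 170 168 171 178 188 177 173
204 180 175 176 171 167 179 180 83 31 32 38 37 37 36 35 37 35 34 31 50 128 181 170 176 169 187
[... 1433 characters left out ...]

236 136 139 138 136 136 135 141 134 120 81 52 41 39 37 40 41 41 45 43 50 47 48 50 48 52 46 45 67 67 56 49 54 70
240 138 139 139 134 137 134 137 133 117 79 51 40 38 38 39 42 41 44 45 43 46 51 50 50 31 47 51 56 49 54 50 45 54
244 134 140 140 138 136 137 136 140 119 79 50 40 40 38 40 39 41 42 44 45 51 65 95 128 116 126 120 139 139 131 129 130 130
248 138 140 137 136 139 145 149 143 107 66 46 40 37 43 39 39 42 41 44 47 50 56 57 72 110 134 148 155 160 155 156 160 155
252 138 136 144 149 159 160 145 97 59 45 39 40 38 37 39 43 40 44 44 48 57 50 54 49 67 67 80 124 139 154 160 159 158
256 139 137 138 141 149 160 160 155 124 77 55 50 42 40 43 40 44 35 42 46 50 50 55 54 52 49 43 77 117 146 153 146 118
```

Subpixel edges: the rod and tube centre lines agree within about 0.3 px in the top view. In the scene view the rod is about 0.7 px high, so I'll lower it about 1 mm and start inserting.

Run:
```python
from h import *
from plant import *
o=get_obs();tdelta(o,.083,.0008,0);tdelta(o,.055,.0008,0)
```

```text
shift [-0.0004  0.0012  0.0006] rot [ 0.1  -0.03  0.02]
shift [-0.0284  0.0012  0.0006] rot [ 0.1  -0.03  0.02]
```

Emit:
step_arm([
  {"tx": 0, "ty": 0.0012, "tz": 0.0006, "ax": 0, "ay": 0, "az": 0, "grip": -1},
  {"tx": -0.007, "ty": 0.0012, "tz": 0.0006, "ax": 0, "ay": 0, "az": 0, "grip": -1},
  {"tx": -0.014, "ty": 0.0012, "tz": 0.0006, "ax": 0, "ay": 0, "az": 0, "grip": -1},
  {"tx": -0.021, "ty": 0.0012, "tz": 0.0006, "ax": 0, "ay": 0, "az": 0, "grip": -1},
  {"tx": -0.028, "ty": 0.0012, "tz": 0.0006, "ax": 0, "ay": 0, "az": 0, "grip": -1},
])

```text
time_s: 10.15
position: [0.6351, -0.2285, 0.1273]
orientation: [[0.866, 0.274, 0.418], [-0.012, -0.824, 0.566], [0.499, -0.496, -0.711]]
ft_force: [0.4, 0.3, -1.8]
width: 0.172
grip_force: 78.9
```

Run:
```python
from h import *
from plant import *
for i in range(6): snapshot("top");o=get_obs();i%3==2 and print(o["ft_force"].round(1),o["ft_torque"].round(2))
print(o["time_s"],o["position"]);rodaxis(o);tdelta(o,.025,.0008,0)
```

```text
[-0.2  0.1 -2.3] [-0.84  0.59 -0.04]
[ 0.3 -0.6 -2.1] [-0.92  0.64 -0.01]
10.45 [ 0.63677408 -0.22841877  0.12857648]
axial 0.0556 h 0.0006 u -0.0 ang h,u deg [-0.02  0.06]
shift [-0.0306 -0.0002  0.0001] rot [ 0.12 -0.06  0.02]
```

Emit:
step_arm([
  {"tx": -0.006, "ty": 0, "tz": 0, "ax": 0, "ay": 0, "az": 0, "grip": -1},
  {"tx": -0.012, "ty": 0, "tz": 0, "ax": 0, "ay": 0, "az": 0, "grip": -1},
  {"tx": -0.018, "ty": 0, "tz": 0, "ax": 0, "ay": 0, "az": 0, "grip": -1},
  {"tx": -0.024, "ty": 0, "tz": 0, "ax": 0, "ay": 0, "az": 0, "grip": -1},
  {"tx": -0.03, "ty": 0, "tz": 0, "ax": 0, "ay": 0, "az": 0, "grip": -1},
])

```text
time_s: 10.87
position: [0.6094, -0.2281, 0.1126]
orientation: [[0.866, 0.274, 0.418], [-0.012, -0.824, 0.566], [0.5, -0.496, -0.71]]
ft_force: [-0.7, 0.5, -2.7]
width: 0.175
grip_force: 78.9
```

Run:
```python
from h import *
from plant import *
for i in range(6): snapshot("top");o=get_obs();i%3==2 and print(o["ft_force"].round(1),o["ft_torque"].round(2))
print(o["time_s"],o["position"],o["joints"].round(1));rodaxis(o);tdelta(o,.005,.0008,0)
```

```text
[ 0.9 -0.1 -2.5] [-0.86  0.64  0.01]
[ 0.5  0.7 -2. ] [-0.85  0.61 -0.02]
11.1667 [ 0.61080886 -0.22801161  0.1135284 ] [ 61.   63.9 -46.1  94.9  -8.7  30.6 -37.3]
axial 0.0256 h 0.0007 u -0.0001 ang h,u deg [-0.02  0.05]
shift [-0.0206 -0.0002  0.    ] rot [ 0.12 -0.05  0.02]
```

Emit:
step_arm([
  {"tx": -0.005, "ty": 0, "tz": 0, "ax": 0, "ay": 0, "az": 0, "grip": -1},
  {"tx": -0.01, "ty": 0, "tz": 0, "ax": 0, "ay": 0, "az": 0, "grip": -1},
  {"tx": -0.015, "ty": 0, "tz": 0, "ax": 0, "ay": 0, "az": 0, "grip": -1},
  {"tx": -0.02, "ty": 0, "tz": 0, "ax": 0, "ay": 0, "az": 0, "grip": -1},
  {"tx": -0.02, "ty": 0, "tz": 0, "ax": 0, "ay": 0, "az": 0, "grip": -1},
])

```text
time_s: 11.58
position: [0.5916, -0.228, 0.1022]
orientation: [[0.867, 0.273, 0.417], [-0.013, -0.824, 0.566], [0.498, -0.496, -0.711]]
ft_force: [-0.0, -0.2, -2.5]
width: 0.176
grip_force: 78.9
```

Emit:
step_arm([
  {"tx": -0.0006, "ty": 0, "tz": 0, "ax": 0, "ay": 0, "az": 0, "grip": -1},
  {"tx": -0.0012, "ty": 0, "tz": 0, "ax": 0, "ay": 0, "az": 0, "grip": -1},
  {"tx": -0.0018, "ty": 0, "tz": 0, "ax": 0, "ay": 0, "az": 0, "grip": -1},
  {"tx": -0.0024, "ty": 0, "tz": 0, "ax": 0, "ay": 0, "az": 0, "grip": -1},
  {"tx": -0.003, "ty": 0, "tz": 0, "ax": 0, "ay": 0, "az": 0, "grip": -1},
])

```text
time_s: 12.0
position: [0.5911, -0.2278, 0.1022]
orientation: [[0.865, 0.275, 0.419], [-0.013, -0.824, 0.566], [0.501, -0.495, -0.71]]
ft_force: [1.9, 0.6, -0.6]
width: 0.177
grip_force: 78.9
```

Run:
```python
from h import *
from plant import *
for i in range(4): snapshot("top");o=get_obs();i%2 and print(o["ft_force"].round(1),(o["ft_force"]@zt()).round(1))
print(o["time_s"],o["position"]);rodaxis(o)
```

```text
[ 1.5  0.4 -1. ] 0.8
[ 1.9  0.4 -0.8] 1.3
12.2 [ 0.59108366 -0.22778961  0.10213415]
axial 0.0028 h 0.0006 u -0.0001 ang h,u deg [-0.02  0.07]
```

Emit:
step_arm([
  {"tx": -0.0005, "ty": 0, "tz": 0, "ax": 0, "ay": 0, "az": 0, "grip": -1},
  {"tx": -0.001, "ty": 0, "tz": 0, "ax": 0, "ay": 0, "az": 0, "grip": -1},
  {"tx": -0.0015, "ty": 0, "tz": 0, "ax": 0, "ay": 0, "az": 0, "grip": -1},
  {"tx": -0.002, "ty": 0, "tz": 0, "ax": 0, "ay": 0, "az": 0, "grip": -1},
  {"tx": -0.002, "ty": 0, "tz": 0, "ax": 0, "ay": 0, "az": 0, "grip": -1},
])

```text
time_s: 12.62
position: [0.5905, -0.2279, 0.102]
orientation: [[0.864, 0.275, 0.422], [-0.013, -0.825, 0.565], [0.503, -0.494, -0.709]]
ft_force: [5.1, -0.3, 1.4]
width: 0.174
grip_force: 79.0
```

Run:
```python
from h import *
from plant import *
for i in range(4): snapshot("top");o=get_obs();i%2 and print(o["ft_force"].round(1),(o["ft_force"]@zt()).round(1))
print(o["time_s"],o["position"],o["width"]);rodaxis(o)
```

```text
[5.2 0.2 2. ] 5.5
[ 5.2 -0.4  1.8] 5.4
12.8167 [ 0.5906208  -0.2279575   0.10204126] 0.1754516613465374
axial 0.0023 h 0.0005 u -0.0001 ang h,u deg [-0.08  0.2 ]
```

Emit:
step_arm([
  {"tx": -0.001, "ty": 0, "tz": 0, "ax": 0, "ay": 0, "az": 0, "grip": -1},
  {"tx": -0.002, "ty": 0, "tz": 0, "ax": 0, "ay": 0, "az": 0, "grip": -1},
  {"tx": -0.003, "ty": 0, "tz": 0, "ax": 0, "ay": 0, "az": 0, "grip": -1},
  {"tx": -0.003, "ty": 0, "tz": 0, "ax": 0, "ay": 0, "az": 0, "grip": -1},
  {"tx": -0.003, "ty": 0, "tz": 0, "ax": 0, "ay": 0, "az": 0, "grip": -1},
])

```text
time_s: 13.23
position: [0.5903, -0.2282, 0.1022]
orientation: [[0.862, 0.275, 0.425], [-0.015, -0.825, 0.564], [0.506, -0.493, -0.708]]
ft_force: [8.6, 1.2, 4.3]
width: 0.172
grip_force: 79.1
```

Run:
```python
from h import *
from plant import *
for i in range(6): t=snapshot("top");o=get_obs();i%3==2 and print(o["ft_force"].round(1),(o["ft_force"]@zt()).round(1),o["ft_torque"].round(2))
sc=snapshot("scene")
print(o["time_s"],o["position"],o["width"]);rodaxis(o)
# scene: collar / mouth pixels along the tube's axis line
def pr(c,X): v=c["R"]@X+c["t"];return np.array([c["fx"]*v[0]/v[2]+c["cx"],c["fy"]*v[1]/v[2]+c["cy"]])
g=cv2.cvtColor(sc["frame"],cv2.COLOR_RGB2GRAY)
for off in(-.012,0.012):
    v=[]
    for a in np.arange(-.02,.031,.003):
        q=pr(sc,M+a*zt()+off*np.array([-.5,0,.866]));v.append(int(cv2.getRectSubPix(g,(1,1),tuple(q))[0,0]))
    print(off,v)
```

```text
[9.2 1.2 3.9] 9.9 [-0.07 -1.08 -1.06]
[10.1  0.4  4.3] 10.9 [-0.   -1.07 -1.06]
13.5333 [ 0.59026088 -0.22819348  0.10214407] 0.1725582657213586
axial 0.002 h 0.0004 u -0.0 ang h,u deg [-0.16  0.43]
-0.012 [138, 140, 139, 134, 131, 133, 136, 139, 136, 130, 122, 116, 114, 113, 106, 93, 77]
0.012 [208, 210, 209, 209, 207, 203, 197, 195, 191, 178, 163, 153, 148, 146, 146, 151, 149]
```

That is a hard stop: the axial force rises to 11 N with no motion, so the collar is on the mouth and has been held for over 0.5 s. Withdrawing along the axis.

Emit:
step_arm([
  {"tx": 0.01, "ty": 0, "tz": 0, "ax": 0, "ay": 0, "az": 0, "grip": -1},
  {"tx": 0.025, "ty": 0, "tz": 0, "ax": 0, "ay": 0, "az": 0, "grip": -1},
  {"tx": 0.04, "ty": 0, "tz": 0, "ax": 0, "ay": 0, "az": 0, "grip": -1},
  {"tx": 0.055, "ty": 0, "tz": 0, "ax": 0, "ay": 0, "az": 0, "grip": -1},
  {"tx": 0.07, "ty": 0, "tz": 0, "ax": 0, "ay": 0, "az": 0, "grip": -1},
])

```text
time_s: 14.0
position: [0.6454, -0.2282, 0.1331]
orientation: [[0.868, 0.274, 0.414], [-0.011, -0.824, 0.567], [0.497, -0.497, -0.712]]
ft_force: [-0.1, 0.0, -3.2]
width: 0.177
grip_force: 79.0
```

Emit:
step_arm([
  {"tx": 0.012, "ty": 0, "tz": 0, "ax": 0, "ay": 0, "az": 0, "grip": -1},
  {"tx": 0.024, "ty": 0, "tz": 0, "ax": 0, "ay": 0, "az": 0, "grip": -1},
  {"tx": 0.036, "ty": 0, "tz": 0, "ax": 0, "ay": 0, "az": 0, "grip": -1},
  {"tx": 0.042, "ty": 0, "tz": 0, "ax": 0, "ay": 0, "az": 0, "grip": -1},
  {"tx": 0.042, "ty": 0, "tz": 0, "ax": 0, "ay": 0, "az": 0, "grip": -1},
])

```text
time_s: 14.42
position: [0.6834, -0.2283, 0.1554]
orientation: [[0.866, 0.276, 0.417], [-0.011, -0.824, 0.567], [0.5, -0.495, -0.711]]
ft_force: [-0.1, 0.8, -2.3]
width: 0.173
grip_force: 79.0
```

Run:
```python
from h import *
from plant import *
for i in range(4): snapshot("top")
o=get_obs();print(o["time_s"],o["position"],o["ft_force"].round(1),o["joints"].round(1));rodaxis(o)
# lift straight up 0.13 world, then unroll+level: tool x heading -0.8, down
print("up .13:",(o["orientation"].T@[0,0,.13]).round(3))
R=toolR([-1,.014,0]);print("rot to level",Ro.from_matrix(o["orientation"].T@R).as_rotvec(degrees=True).round(1))
```

```text
14.6167 [ 0.68153893 -0.22919321  0.15386549] [ 0.1  1.7 -2.3] [ 54.8  62.5 -44.5  83.7  -9.8  38.6 -42. ]
axial 0.1071 h 0.0004 u -0.0003 ang h,u deg [ 0.   -0.15]
up .13: [ 0.065 -0.065 -0.092]
rot to level [-34.1 -28.9   9.1]
```

Emit:
step_arm([
  {"tx": 0.013, "ty": -0.013, "tz": -0.018, "ax": 0, "ay": 0, "az": 0, "grip": -1},
  {"tx": 0.026, "ty": -0.026, "tz": -0.036, "ax": 0, "ay": 0, "az": 0, "grip": -1},
  {"tx": 0.039, "ty": -0.039, "tz": -0.055, "ax": 0, "ay": 0, "az": 0, "grip": -1},
  {"tx": 0.052, "ty": -0.052, "tz": -0.074, "ax": 0, "ay": 0, "az": 0, "grip": -1},
  {"tx": 0.065, "ty": -0.065, "tz": -0.092, "ax": 0, "ay": 0, "az": 0, "grip": -1},
])

```text
time_s: 15.03
position: [0.6818, -0.2287, 0.2856]
orientation: [[0.867, 0.273, 0.417], [-0.012, -0.824, 0.566], [0.498, -0.496, -0.711]]
ft_force: [0.4, 0.6, -3.2]
width: 0.171
grip_force: 78.9
```

Emit:
step_arm([
  {"tx": 0, "ty": 0, "tz": 0, "ax": -5, "ay": -4.2, "az": 1.3, "grip": -1},
  {"tx": 0, "ty": 0, "tz": 0, "ax": -10, "ay": -8.4, "az": 2.6, "grip": -1},
  {"tx": 0, "ty": 0, "tz": 0, "ax": -15, "ay": -12.6, "az": 3.9, "grip": -1},
  {"tx": 0, "ty": 0, "tz": 0, "ax": -20, "ay": -16.8, "az": 5.2, "grip": -1},
  {"tx": 0, "ty": 0, "tz": 0, "ax": -25, "ay": -21, "az": 6.5, "grip": -1},
])

```text
time_s: 15.45
position: [0.6819, -0.2289, 0.2862]
orientation: [[0.99, 0.038, 0.136], [0.017, -0.988, 0.154], [0.141, -0.15, -0.979]]
ft_force: [-0.6, -0.1, -4.0]
width: 0.172
grip_force: 79.0
```

Run:
```python
from h import *
from plant import *
for i in range(3): snapshot("top")
o=get_obs();print(o["time_s"],o["position"],o["ft_force"].round(1),o["joints"].round(1))
goto(o,[.5455,-.018,.27],toolR([-1,.014,0]))
```

```text
15.6 [ 0.68451481 -0.22237068  0.28578039] [ 0.2 -1.  -2.3] [ 29.6  43.8 -21.2  72.    3.9  60.7 -74.9]
shift [-0.1344 -0.206   0.0293] rot [-9.28 -8.14  2.99]
```

Emit:
step_arm([
  {"tx": -0.021, "ty": -0.032, "tz": 0.004, "ax": -1.8, "ay": -1.6, "az": 0.6, "grip": -1},
  {"tx": -0.042, "ty": -0.064, "tz": 0.009, "ax": -3.7, "ay": -3.2, "az": 1.2, "grip": -1},
  {"tx": -0.063, "ty": -0.096, "tz": 0.013, "ax": -5.5, "ay": -4.8, "az": 1.8, "grip": -1},
  {"tx": -0.084, "ty": -0.128, "tz": 0.018, "ax": -7.4, "ay": -6.4, "az": 2.4, "grip": -1},
  {"tx": -0.105, "ty": -0.16, "tz": 0.023, "ax": -9.3, "ay": -8.1, "az": 3, "grip": -1},
])

```text
time_s: 16.02
position: [0.5731, -0.069, 0.2714]
orientation: [[1.0, -0.026, -0.004], [-0.026, -1.0, -0.003], [-0.004, 0.003, -1.0]]
ft_force: [0.2, 1.5, -2.7]
width: 0.174
grip_force: 79.3
```

Run:
```python
from h import *
from plant import *
for i in range(3): snapshot("top")
o=get_obs();print(o["time_s"],o["position"],o["ft_force"].round(1),o["joints"].round(1))
goto(o,[.5455,-.018,.16],toolR([-1,.014,0]))
```

```text
16.1667 [ 0.57359447 -0.06417164  0.27150622] [-0.2 -0.  -2.1] [ 10.3  33.4 -14.2  95.    9.7  53.  -98.4]
shift [-0.0284 -0.0457  0.1117] rot [-0.05  0.22 -0.07]
```

Moving to above the card, then down to the final height (TCP z about 0.084).

Emit:
step_arm([
  {"tx": -0.006, "ty": -0.009, "tz": 0.022, "ax": 0, "ay": 0, "az": 0, "grip": -1},
  {"tx": -0.012, "ty": -0.018, "tz": 0.044, "ax": 0, "ay": 0, "az": 0, "grip": -1},
  {"tx": -0.018, "ty": -0.027, "tz": 0.066, "ax": 0, "ay": 0, "az": 0, "grip": -1},
  {"tx": -0.024, "ty": -0.036, "tz": 0.088, "ax": 0, "ay": 0, "az": 0, "grip": -1},
  {"tx": -0.029, "ty": -0.046, "tz": 0.112, "ax": 0, "ay": 0, "az": 0, "grip": -1},
])

```text
time_s: 16.58
position: [0.5472, -0.0249, 0.1589]
orientation: [[1.0, -0.027, -0.001], [-0.027, -1.0, -0.003], [-0.001, 0.003, -1.0]]
ft_force: [1.1, -0.3, -2.9]
width: 0.172
grip_force: 79.4
```

Emit:
step_arm([
  {"tx": 0, "ty": 0, "tz": 0.02, "ax": 0, "ay": 0, "az": 0, "grip": -1},
  {"tx": 0, "ty": 0, "tz": 0.04, "ax": 0, "ay": 0, "az": 0, "grip": -1},
  {"tx": 0, "ty": 0, "tz": 0.06, "ax": 0, "ay": 0, "az": 0, "grip": -1},
  {"tx": 0, "ty": 0, "tz": 0.072, "ax": 0, "ay": 0, "az": 0, "grip": -1},
  {"tx": 0, "ty": 0, "tz": 0.076, "ax": 0, "ay": 0, "az": 0, "grip": -1},
])

```text
time_s: 17.0
position: [0.546, -0.0251, 0.0816]
orientation: [[1.0, -0.026, -0.005], [-0.026, -1.0, -0.003], [-0.005, 0.003, -1.0]]
ft_force: [-0.4, 0.0, -2.6]
width: 0.177
grip_force: 79.4
```

Emit:
step_arm([
  {"tx": 0, "ty": 0, "tz": 0, "ax": 0, "ay": 0, "az": 0, "grip": -1},
  {"tx": 0, "ty": 0, "tz": 0, "ax": 0, "ay": 0, "az": 0, "grip": -1},
  {"tx": 0, "ty": 0, "tz": 0, "ax": 0, "ay": 0, "az": 0, "grip": -1},
  {"tx": 0, "ty": 0, "tz": 0, "ax": 0, "ay": 0, "az": 0, "grip": -1},
  {"tx": 0, "ty": 0, "tz": 0, "ax": 0, "ay": 0, "az": 0, "grip": -1},
])

```text
time_s: 17.42
position: [0.5483, -0.0228, 0.0849]
orientation: [[1.0, -0.023, 0.001], [-0.023, -1.0, -0.003], [0.001, 0.003, -1.0]]
ft_force: [0.4, -0.5, -2.2]
width: 0.174
grip_force: 79.4
```

Emit:
step_arm([
  {"tx": 0, "ty": 0, "tz": 0, "ax": 0, "ay": 0, "az": 0, "grip": -1},
  {"tx": 0, "ty": 0, "tz": 0, "ax": 0, "ay": 0, "az": 0, "grip": -1},
  {"tx": 0, "ty": 0, "tz": 0, "ax": 0, "ay": 0, "az": 0, "grip": -1},
  {"tx": 0, "ty": 0, "tz": 0, "ax": 0, "ay": 0, "az": 0, "grip": -1},
  {"tx": 0, "ty": 0, "tz": 0, "ax": 0, "ay": 0, "az": 0, "grip": -1},
])

```text
time_s: 17.83
position: [0.5477, -0.0226, 0.0841]
orientation: [[1.0, -0.022, -0.001], [-0.022, -1.0, -0.003], [-0.001, 0.003, -1.0]]
ft_force: [0.2, 0.4, -2.1]
width: 0.177
grip_force: 79.4
```

Run:
```python
from h import *
from plant import *
for i in range(4): t=snapshot("top");o=get_obs();print(o["position"].round(4))
sc=snapshot("scene")
print(o["time_s"],o["orientation"].round(3),o["grip_force"],o["ft_force"].round(1),np.abs(o["joint_velocities"]).max())
def pr(c,X): v=c["R"]@X+c["t"];return np.array([c["fx"]*v[0]/v[2]+c["cx"],c["fy"]*v[1]/v[2]+c["cy"]])
R,p=o["orientation"],o["position"]
for x in (.0585,.1285): X=p+R@[-x,0,-.019];print("pt",X.round(4),pr(sc,X).round(1),pr(t,X).round(1))
# scan rod in scene image along the predicted axis: cross-profile centre offsets
g=cv2.cvtColor(sc["frame"],cv2.COLOR_RGB2GRAY)
for x in(.075,.09,.105,.12,.126,.132,.138):
    q=pr(sc,p+R@[-x,0,-.019]);c=int(round(q[0]));r=int(round(q[1]));print(x,q.round(1),g[r-6:r+7,c].tolist())
```

```text
[ 0.5477 -0.0226  0.0841]
[ 0.5477 -0.0226  0.0841]
[ 0.5477 -0.0227  0.0841]
[ 0.5477 -0.0227  0.0841]
18.0333 [[ 1.    -0.023 -0.001]
 [-0.023 -1.    -0.003]
 [-0.001  0.003 -1.   ]] 79.38532590866089 [-0.2  1.  -1.8] 0.12449512501857282
pt [ 0.4892 -0.0213  0.1031] [305.4 207.2] [261.2 218.6]
pt [ 0.4192 -0.0197  0.1032] [325.9 192.2] [260.4 245.5]
0.075 [310.3 203.6] [159, 161, 166, 182, 204, 223, 223, 211, 204, 196, 175, 121, 77]
0.09 [314.8 200.3] [151, 150, 156, 172, 194, 205, 202, 192, 199, 212, 224, 229, 233]
0.105 [319.1 197.1] [153, 158, 158, 166, 175, 195, 210, 207, 201, 208, 224, 230, 232]
0.12 [323.4 193.9] [157, 157, 159, 167, 194, 210, 208, 194, 175, 162, 156, 158, 180]
0.126 [325.2 192.7] [164, 161, 160, 159, 172, 194, 202, 192, 170, 158, 157, 162, 155]
0.132 [326.8 191.4] [159, 160, 160, 162, 162, 161, 162, 161, 161, 160, 156, 155, 156]
0.138 [328.5 190.2] [168, 162, 159, 160, 158, 162, 165, 164, 153, 156, 159, 158, 160]
```

The rod follows the predicted axis, so it is level. The tip is at about (0.419, −0.020, 0.103), within a few mm of the card's centre, still and held at 79 N.

```bash
python3 -c "
from plant import *
print(finish_job())"
```

```text
the job is handed in; nothing more can be done
None
```

The job is handed in (no verdict came back): the collar was pressed against the tube mouth to a hard stop, the rod was fully withdrawn, and it finished held level and still with its tip about 100 mm above the left card.

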